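Clamp a turned bush in the checking fixture with a slip-clutch thumbscrew

ROBOT

A 6-joint arm with a two-finger parallel gripper is mounted at the origin on a cart in front of the work surface, level with it; the furniture and walls round the work are solid. World frame = base frame: x ahead of the robot, y to its left, z up, the work surface at z = 0. Lengths are in m, angles in rad, forces in N, time in s.
With the tool pointing down it reaches from about 0.35 to 0.875 m from the base axis. Payload 15.5 kg.
Tool frame: the origin (TCP) lies midway between the tips of the shut fingers; the grasp point (between the pads) lies 19 mm behind it; y points along the fingers, z is the direction in which the jaws open and shut, and the axes are right-handed (so a half turn about y gives the same grasp; the last joint's range is limited). The gripper opens to 85 mm and grips with 20 to 120 N. Pads are 22 mm wide; open, the fingers measure 114 mm over their backs; the gripper's body (76 mm by 85 mm) begins 54 mm behind the grasp point. The pads swing forward as they close: fully open they stand 13 mm farther back than shut.
Start: joints at [1.038, 0.494, 1.345, -0, 1.302, -0.096], TCP at [0.264, 0.566, 0.231] pointing down, gripper open.
Joint ranges: [-2.91, 2.91], [-0.82, 2.16], [0.22, 2.67], [-1.22, 4.37], [0.12, 2.79], [-3.08, 3.08]. Speed limits (rad/s): [1.89, 1.89, 2.57, 3.01, 3.01, 3.01].

INTERFACE

Orientations are given as a rotation vector (axis times angle).
In Python, from workcell import ctrl, read_camera, camera_params, close_job gives the robot as it stands. The module is installed in compiled form; this text tells all that it offers.
- The arm moves only by the shell command python3 -m creep 'ROWS' [FORCE]. ROWS is JSON, a list of rows, each a list of 7 numbers: the shift along the tool's x, y, z in mm, then the turn, a rotation vector about the tool's x, y, z in degrees, then the finger opening in mm, from 0 to 85.4. In form: [[x, y, z, rx, ry, rz, gripper], ...]. A call has 1 to 20 rows; each row is the pose to reach, as a shift and turn from the pose commanded when the call began, along the tool's axes at that moment; what a row does not reach only later rows make up. A row lasts 1/8 s, in which the tool goes at most 62.5 mm and 10.7 degrees, less where a joint would pass 70% of its speed; a pose out of reach is approached as far as the arm can. A call with a gripper value outside its range is refused whole. The fingers move at their own pace and stop on an object; FORCE is the grip in N (left out, the last holds). Time passes only in rows, so rows that repeat a pose let the fingers close. It gives the time, the measured TCP pose, the force and the opening at its end, in the units of the state.
- ctrl.read_state(): the state, without advancing time (a new reading comes with each control period).
- read_camera(name): name is "side" or "top" or "wrist"; returns the picture (480x640x3 uint8, red, green, blue); there is no depth.
- camera_params(name): a dict with "vfov" (degrees; the focal length in pixels is half the picture's height over the tangent of half this angle, whatever the lens; pixels are square), "cx", "cy" (the principal point, pixels), "dist" ([k1, k2, p1, p2, k3] as OpenCV has them; the pictures are not rectified), "view" (4x4, takes a point from world to camera coordinates); the wrist camera has in their place "tool_from_camera" (4x4, takes a point from camera to tool coordinates, whose origin is the TCP and whose axes are the tool frame's). Camera axes: x right, y up, looking along -z (the intrinsics and any distortion apply to the point x, -y, -z); pixel columns grow to the right and rows downward; lengths in m; the calibration is good to about 2 mm. A picture is of the moment at which its call begins: read the wrist's pose just before it. camera_params takes no time and is no camera call.
- close_job(): hands the job in, once; it reports no verdict.
The state is a dict: "clock": time; "joints": joint angles; "qd": joint speeds; "joint_torque": joint torques, N m; "tcp_pos": TCP position; "orientation": TCP orientation; "wrist_force": force on the tool from outside, world axes, zero at the start; "wrist_torque": the same for the moment, N m; "width": opening from 0.0 (shut) to 1.0 (fully open).
Only numpy, scipy, OpenCV 4.12 (cv2) and the standard library are available. Lean on these libraries where they do the work, as an engineer would, in place of code of your own. Each camera call takes 0.05 s, during which the arm holds its last target.

TASK

Clamp the taller, narrower turned bush in the checking fixture for its roundness check: seat it flange down, fully home in the round nest, swing the strap over it against the stop pin, then wind the strap's thumbscrew down clockwise and stop at the first slip of its clutch, without leaning on the thin-walled bush. Do not let the clutch go on slipping (the cap may run at most a tenth of a turn ahead of its screw), and leave the other bush where it stands.

Things in the scene. Friction and masses are not known exactly. Their poses are not given: they have to be found in the camera images.
- bush: the part to clamp: turned aluminium bush standing on its flange, flange 48 mm diameter and 6 mm thick, body 34 mm diameter above it, 28 mm tall over all, 0.05 kg; origin in the centre of its underside, z up
- wide_bush: bystander: the lower, wider bush, flange 58 mm diameter, body 45 mm, 16 mm tall; does not fit the nest; origin in the centre of its underside. The two bushes may change places
- fixture: checking fixture fixed to the table: dark steel base plate 182 x 112 x 10 mm with a square steel nest block (84 x 84 mm, top 24 mm above the table) on it. Origin on the nest's axis at table height; the base reaches from x = -62 to +120 mm, y = -56 to +56 mm in its frame. At x = +85 mm stands the strap's pivot post (17 mm radius, nut on top to 92 mm high); at x = +54, y = +17 mm the stop pin (10 mm diameter, 74 mm high)
- nest (a point): centre of the nest's floor, 20 mm above the table: a round recess 50 mm in diameter and 4 mm deep in the nest block's top, open upward; same axes as the fixture
- strap (a joint): swing of the steel strap about its upright pivot post, rad: 0 = against the stop pin with the thumbscrew straight over the nest, grows anticlockwise seen from above as the strap swings open; starts 1.35 to 1.85 (pointing to the fixture's -y), limit 2.0. About 0.25 N m of friction, it stays where it is left
- strap_nose (a point): centre of the strap's rounded free end, on its upper face (77 mm above the table), 115 mm from the pivot axis; its -x axis points along the strap away from the pivot. The nose is 24 mm wide across the strap, 12 mm end radius, 14 mm thick (63 to 77 mm high)
- cap_top (a point): centre of the upper face of the thumbscrew's knurled aluminium cap, 30 mm diameter, 26 mm tall, on the upright screw's axis, 30 mm from strap_nose toward the pivot; its lower edge is 5 to 9 mm above the strap's boss (33 mm wide, top 79 mm above the table). Clockwise from above winds screw and cap down 10 mm a turn (1.6 mm a rad), against 0.03 N m. x axis: along the dark line scribed on the cap
- screw_end (a point): centre of the 16 mm disc in the cap's upper face, 1 mm above it: the end of the screw itself, x axis along its own dark line. The cap drives the screw through a sprung drag clutch: it winds up 0.14 rad as the torque climbs to 0.28 N m, then slips round while the screw stands still; let go, the wind-up springs back and the angle left between the two dark lines (0 at first) is the slip
- screw_boss (a point): where the screw's axis leaves the strap, on the boss's upper face, 79 mm above the table. Below the strap the screw carries a 27 mm round nylon foot that turns with it. Over the seated bush it starts 2 to 4 mm clear and takes about 1.2 to 2.3 rad of turning to touch; from there the torque climbs over some 0.5 rad of turning to the slip
Things that resemble listed ones, but are neither listed nor needed, are in the scene too. What is shaped like the bush but green is not meant.

How it is judged:
By the outcome, as a careful person would: the job done as asked, in the order asked, and still so for the second after the job is handed in, with the robot touching nothing.
It also fails if it takes over 72 s, if anything falls off the work surface, if the arm or the gripper's body presses on something with over 40 N, if the wrist force passes 120 N, or if a joint passes its speed limit or range.

## Working session

There is one attempt and no reset: what is moved stays moved. The work goes in short steps, Python scripts to look and compute and a shell command to move; the robot and the scene stay as the last step left them, time stands still between calls to the robot, and variables do not carry over. Pictures are saved under pics/ and viewed, and the job is handed in when it is done.

```bash
mkdir -p pics; ls
python3 - <<'E'
from workcell import ctrl, read_camera, camera_params
import cv2
s=ctrl.read_state()
for k,v in s.items(): print(k,v)
for n in ("side","top","wrist"):
    print(n,camera_params(n))
    cv2.imwrite(f"pics/{n}0.png",read_camera(n)[:,:,::-1])
E
```

```text
pics
clock 0.0
joints [ 1.03846455e+00  4.94180054e-01  1.34612520e+00 -1.04044800e-05
  1.30251186e+00 -9.55057866e-02]
qd [ 0.00098305  0.0006509   0.00107815  0.0021011  -0.00164992 -0.00086688]
joint_torque [ 2.06673962e-03 -8.82170963e+01 -3.83879757e+01  6.53519078e-05
  9.95936600e-03 -1.06848549e-04]
tcp_pos [0.26423549 0.56599798 0.23070421]
orientation [-1.54468341  0.34293236 -0.34234955]
wrist_force [0.74266704 0.42757309 0.15010217]
wrist_torque [ 0.00899015 -0.03331048  0.01328093]
width 1.0000955779259508
side {'vfov': 51.34360278606842, 'cx': 318.7256170918796, 'cy': 241.55963985277788, 'dist': array([-0.1287438,  0.       ,  0.       ,  0.       ,  0.       ]), 'view': array([[ 0.99937865, -0.03354675,  0.01081344, -0.51523796],
       [ 0.01391042,  0.65728664,  0.75351229, -0.1097205 ],
       [-0.03238542, -0.75289368,  0.65734488, -1.04453469],
       [ 0.        ,  0.        ,  0.        ,  1.        ]])}
top {'vfov': 49.960941151937824, 'cx': 324.06936466407313, 'cy': 234.26218762771978, 'dist': array([-0.09976193,  0.        ,  0.        ,  0.        ,  0.        ]), 'view': array([[ 0.02305002, -0.99925676,  0.03089714,  0.01429774],
       [ 0.99621511,  0.02554878,  0.08308263, -0.51915834],
       [-0.08381026,  0.02886514,  0.99606357, -1.04358631],
       [ 0.        ,  0.        ,  0.        ,  1.        ]])}
wrist {'vfov': 61.4329894415527, 'cx': 311.20757437319696, 'cy': 240.0944400137225, 'dist': array([-0.05142888,  0.        ,  0.        ,  0.        ,  0.        ]), 'tool_from_camera': array([[ 6.16724829e-04, -9.61265050e-01, -2.75624968e-01,
        -7.09837057e-02],
       [ 7.61601127e-04,  2.75625392e-01, -9.61264825e-01,
        -1.43286089e-01],
       [ 9.99999520e-01,  3.82919599e-04,  9.02085568e-04,
        -1.93602069e-03],
       [ 0.00000000e+00,  0.00000000e+00,  0.00000000e+00,
         1.00000000e+00]])}
```

View pics/top0.png

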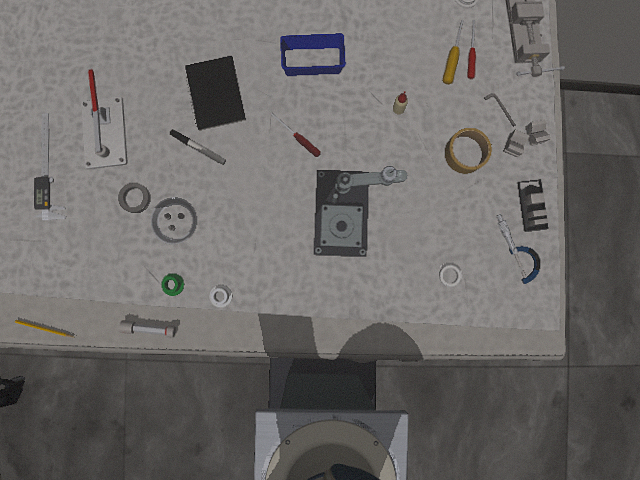

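View pics/side0.png

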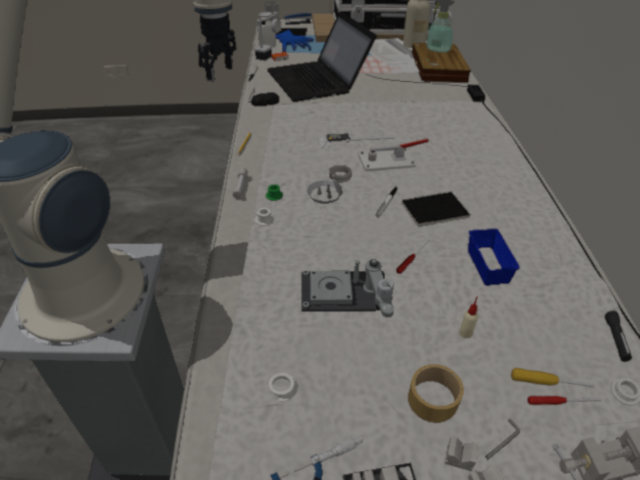

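View pics/wrist0.png

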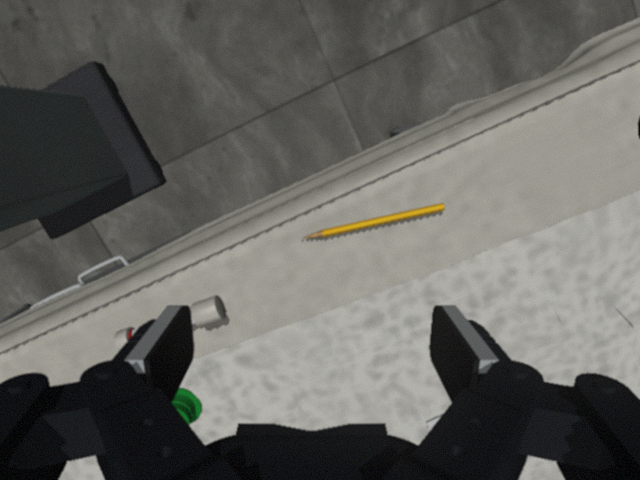

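Top view: the fixture is at about (341,213), with its strap pointing right to (403,174). White bushes stand at (221,296) and (450,274), and a green lookalike at (172,285). In the side view the bush at (264,214) looks tall and narrow.

```bash
cat > h.py <<'E'
import numpy as np, cv2
from scipy.spatial.transform import Rotation as R
from workcell import ctrl, read_camera, camera_params
def K(p):
    f=240/np.tan(np.radians(p['vfov'])/2); return np.array([[f,0,p['cx']],[0,f,p['cy']],[0,0,1.]])
def cam_from_world(name,st=None):
    p=camera_params(name)
    if name!='wrist': return p,np.array(p['view'])
    T=np.eye(4); T[:3,:3]=R.from_rotvec(st['orientation']).as_matrix(); T[:3,3]=st['tcp_pos']
    return p,np.linalg.inv(T@p['tool_from_camera'])
def ray(name,u,v,st=None):
    p,V=cam_from_world(name,st)
    x,y=cv2.undistortPoints(np.array([[[u,v]]],float),K(p),p['dist'])[0,0]
    W=np.linalg.inv(V); d=W[:3,:3]@np.array([x,-y,-1]); return W[:3,3],d
def at_z(name,u,v,z,st=None):
    o,d=ray(name,u,v,st); return o+d*(z-o[2])/d[2]
def proj(name,P,st=None):
    p,V=cam_from_world(name,st); P=np.atleast_2d(P)
    c=P@V[:3,:3].T+V[:3,3]; c=c*[1,-1,-1]
    return cv2.projectPoints(c,np.zeros(3),np.zeros(3),K(p),p['dist'])[0][:,0]
def crop(name,img,u0,v0,u1,v1,s,out):
    cv2.imwrite(out,cv2.resize(img[v0:v1,u0:u1],None,fx=s,fy=s,interpolation=cv2.INTER_CUBIC))
def rows_to(st,pos,rotvec=None):
    """tool-frame shift mm and rot deg"""
    R0=R.from_rotvec(st['orientation']); d=R0.inv().apply(np.array(pos)-st['tcp_pos'])*1000
    r=np.zeros(3) if rotvec is None else np.degrees((R0.inv()*R.from_rotvec(rotvec)).as_rotvec())
    return np.round(d,1),np.round(r,2)
E
python3 - <<'E'
import cv2
from h import crop
t=cv2.imread('pics/top0.png'); s=cv2.imread('pics/side0.png')
crop('',t,300,155,420,265,6,'pics/c1.png')
a=cv2.resize(t[270:320,150:250],None,fx=6,fy=6,interpolation=2);b=cv2.resize(t[250:300,400:500],None,fx=6,fy=6,interpolation=2)
import numpy as np
cv2.imwrite('pics/c2.png',np.vstack([a,b]))
crop('',s,290,240,410,330,6,'pics/c3.png')
a=cv2.resize(s[175:235,235:335],None,fx=6,fy=6,interpolation=2)[:300];b=cv2.resize(s[360:410,235:335],None,fx=6,fy=6,interpolation=2)
cv2.imwrite('pics/c4.png',np.vstack([a,b]))
E
```

```text
(no output)
```

View pics/c1.png

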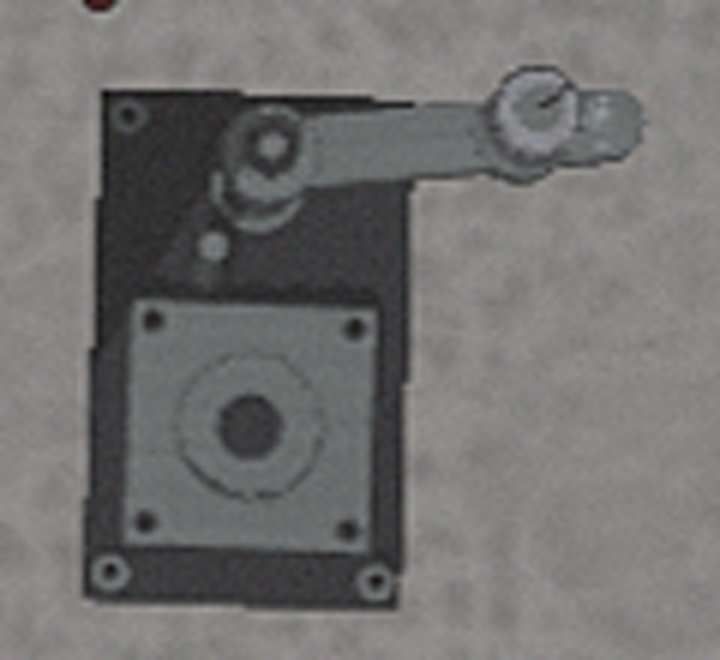

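View pics/c2.png

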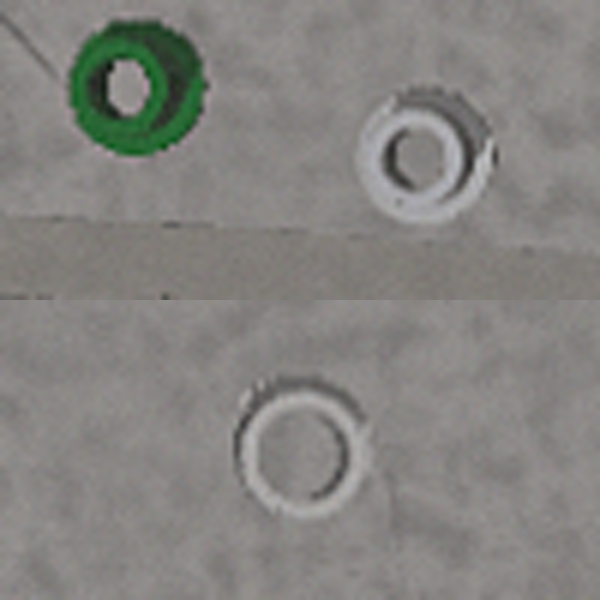

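View pics/c3.png

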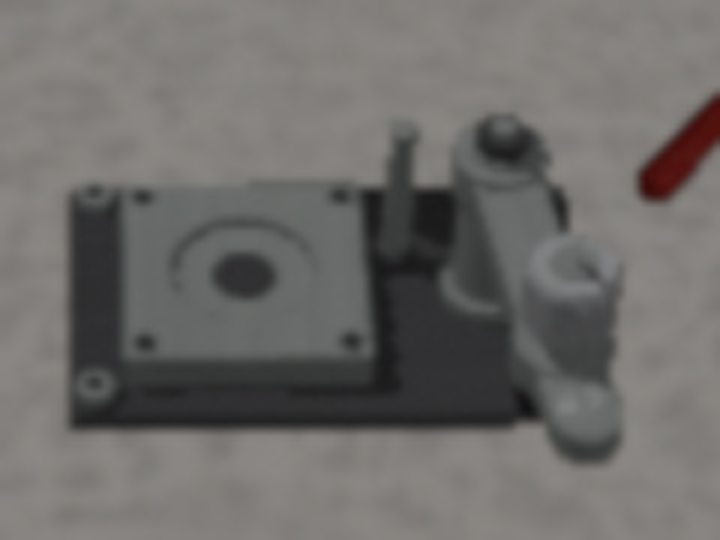

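View pics/c4.png

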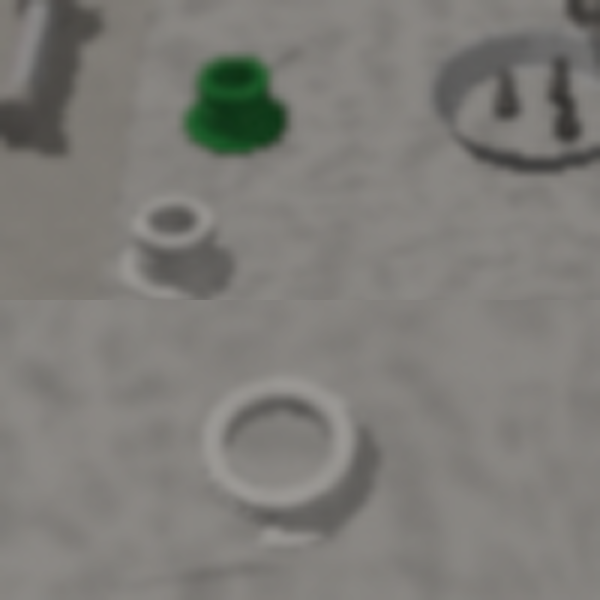

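Run:
```python
from h import *
f=lambda c,x,y:((x+.5)/6-.5+c[0],(y+.5)/6-.5+c[1])
A=(300,155);B=(150,270);C=(290,240);D=(235,175)
for n,l,c,x,y,z in [('top','bush',B,421,158,.028),('top','flange',B,426,157,.006),('side','bush',D,173,223,.028),('top','wide',(400,250),302,153,.016),
 ('top','nest',A,250,427,.022),('side','nest',C,244,274,.02),('top','nut',A,272,146,.092),('side','nut',C,505,132,.092),('top','pin',A,213,246,.074),('side','pin',C,404,131,.074),
 ('top','blockcorner NW',A,133,300,.024),('top','NE',A,377,310,.024),('top','SW',A,125,543,.024),('top','SE',A,369,552,.024),
 ('top','cap',A,539,108,.112),('top','nose',A,613,126,.077),('side','cap',C,574,266,.112)]:
    print(n,l,np.round(at_z(n,*f(c,x,y),z)*1000,1))
```

```text
top bush [386.9 236.3  28. ]
top flange [386.4 238.3   6. ]
side bush [388.  237.4  28. ]
top wide [ 440.1 -238.7   16. ]
top nest [537.2  -8.2  22. ]
side nest [539.3  -6.5  20. ]
top nut [622.2  -9.2  92. ]
side nut [624.  -12.6  92. ]
top pin [591.6   8.4  74. ]
side pin [593.2   7.7  74. ]
top blockcorner NW [580.   33.2  24. ]
top NE [578.9 -51.4  24. ]
top SW [495.9  34.   24. ]
top SE [494.9 -50.   24. ]
top cap [633.3 -93.4 112. ]
top nose [ 635.4 -123.7   77. ]
side cap [634.3 -94.1 112. ]
```

Run:
```python
from h import *
s=ctrl.read_state()
M=R.from_rotvec(s['orientation']).as_matrix();print(M.round(3))
print(np.degrees(np.arctan2(M[1,2],M[0,2])), np.degrees(s['joints'][[0,5]]))
```

```text
[[ 0.906 -0.001  0.423]
 [-0.423 -0.001  0.906]
 [-0.    -1.    -0.001]]
64.97412093525477 [59.50212082 -5.47235101]
```

```bash
cat >> h.py <<'E'
def down(yaw):
    a=np.radians(yaw); z=np.array([np.cos(a),np.sin(a),0]); y=np.array([0,0,-1.]); x=np.cross(y,z)
    return R.from_matrix(np.array([x,y,z]).T).as_rotvec()
def go(x,y,z,yaw):
    s=ctrl.read_state(); a,b=rows_to(s,np.array([x,y,z])/1000,down(yaw)); print('shift',a,'rot',b)
def st():
    s=ctrl.read_state(); M=R.from_rotvec(s['orientation']).as_matrix()
    print('t',round(s['clock'],2),'tcp',np.round(s['tcp_pos']*1000,2),'yaw',round(np.degrees(np.arctan2(M[1,2],M[0,2])),2),'tilt',np.round(M[:,1],3),'F',np.round(s['wrist_force'],1),'T',np.round(s['wrist_torque'],3),'w',round(s['width']*85.4,2),'j6',round(s['joints'][5],2))
E
python3 -c "
from h import *
go(387,237,100,90)"
```

```text
shift [ 250.5  131.  -246.1] rot [ 5.000e-02 -2.503e+01 -2.000e-02]
```

```bash
python3 -m creep '[[40,10,-40,0,-5,0,85],[85,40,-84,0,-12,0,85],[130,60,-125,0,-20,0,85],[170,80,-165,0,-25,0,85],[210,100,-205,0,-25,0,85],[250,131,-246,0,-25,0,85],[250,131,-246,0,-25,0,85],[250,131,-246,0,-25,0,85],[250,131,-246,0,-25,0,85]]'
python3 - <<'E'
from h import *
st(); s=ctrl.read_state(); cv2.imwrite('pics/w1.png',read_camera('wrist')[:,:,::-1])
print(proj('wrist',[[.387,.237,.028],[.387,.237,.006]],s))
E
```

```text
clock: 1.27
tcp_pos: [0.3869, 0.2388, 0.1008]
orientation: [-1.57, -0.001, -0.0]
wrist_force: [-0.1, 0.7, 0.1]
width: 0.995
t 1.27 tcp [386.94 238.81 100.77] yaw 90.04 tilt [ 0.001  0.001 -1.   ] F [-0.1  0.7  0.1] T [0.007 0.015 0.02 ] w 84.94 j6 -1.15
[[310.61332468 256.85237551]
 [310.65628504 245.55086584]]
```

View pics/w1.png

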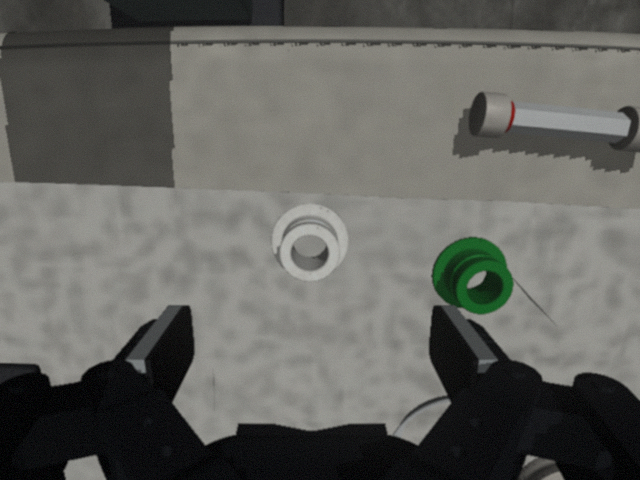

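The wrist view shows the white bush's top ring centred near (310,250) and its flange near (310,242). The green bush, at (472,275), is well clear of the fingers.

Run:
```python
from h import *
s=ctrl.read_state();print(at_z('wrist',310,250.5,.028,s),at_z('wrist',310.5,241,.004,s))
crop('',cv2.imread('pics/w1.png'),250,190,370,290,6,'pics/w1c.png')
go(386,237,9,90)
```

```text
[0.38322971 0.23671062 0.028     ] [0.38464561 0.23695585 0.004     ]
shift [-1.  91.8 -1.9] rot [-0.03  0.07  0.06]
```

View pics/w1c.png

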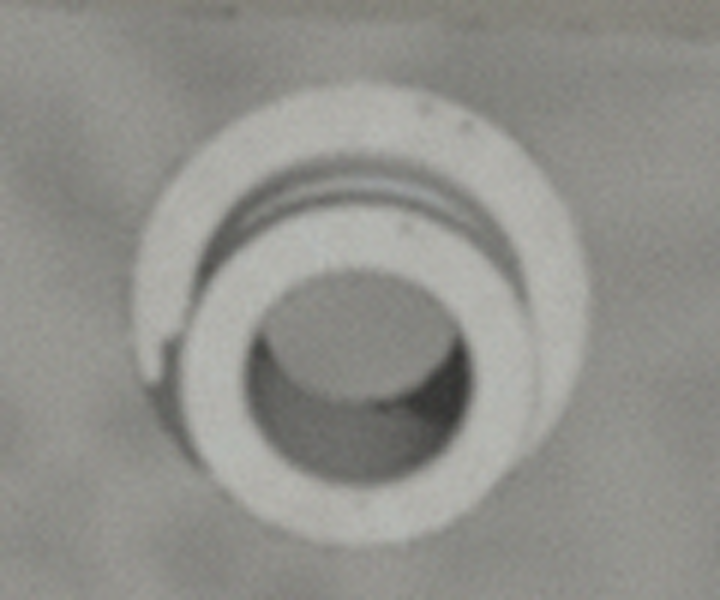

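```bash
python3 -m creep '[[-2,40,-2,0,0,0,85],[-2,75,-2,0,0,0,85],[-2,91,-2,0,0,0,85],[-2,91,-2,0,0,0,85]]' 20
python3 - <<'E'
from h import *
st(); s=ctrl.read_state(); cv2.imwrite('pics/w2.png',read_camera('wrist')[:,:,::-1])
E
```

```text
clock: 1.82
tcp_pos: [0.3843, 0.2363, 0.0088]
orientation: [-1.571, 0.0, 0.002]
wrist_force: [-0.4, 0.1, 0.5]
width: 0.993
t 1.82 tcp [384.3  236.32   8.77] yaw 90.06 tilt [-0.001 -0.    -1.   ] F [-0.4  0.1  0.5] T [-0.034  0.009  0.018] w 84.77 j6 -1.15
```

View pics/w2.png

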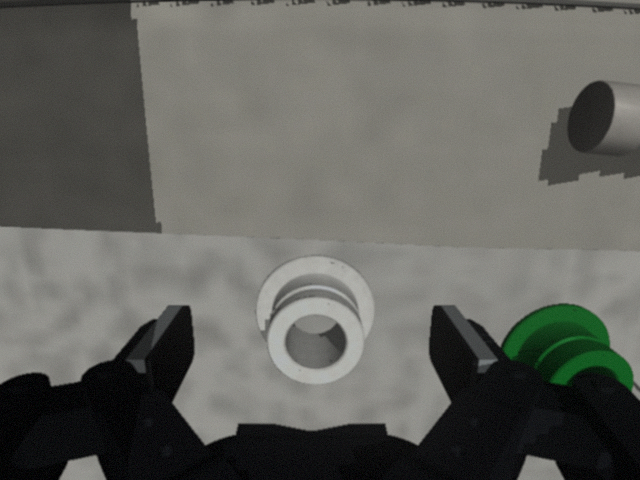

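```bash
python3 - <<'E'
from h import *
s=ctrl.read_state();print(at_z('wrist',315,340,.028,s),at_z('wrist',316,309,.006,s))
E
python3 -m creep '[[0,0,0,0,0,0,50],[0,0,0,0,0,0,40],[0,0,0,0,0,0,30],[0,0,0,0,0,0,25],[0,0,0,0,0,0,25]]' 20; python3 -c "
from h import *
st()"
```

```text
[0.38474667 0.23619142 0.028     ] [0.38351376 0.23677285 0.006     ]
clock: 2.5
tcp_pos: [0.3851, 0.2358, 0.0098]
orientation: [-1.57, -0.0, -0.001]
wrist_force: [-2.2, 0.9, 12.7]
width: 0.381
t 2.5 tcp [385.14 235.81   9.84] yaw 89.96 tilt [ 0.001  0.    -1.   ] F [-2.2  0.9 12.7] T [0.113 0.223 0.032] w 32.52 j6 -1.15
```

```bash
python3 -m creep '[[0,-1,0,0,0,0,25],[0,-2,0,0,0,0,25]]' 20
python3 - <<'E'
from h import *
st(); s=ctrl.read_state(); cv2.imwrite('pics/w3.png',read_camera('wrist')[:,:,::-1])
E
```

```text
clock: 2.75
tcp_pos: [0.3849, 0.2356, 0.0114]
orientation: [-1.571, 0.0, -0.001]
wrist_force: [-0.0, -0.9, 0.2]
width: 0.384
t 2.75 tcp [384.89 235.62  11.42] yaw 89.97 tilt [ 0.  0. -1.] F [-0.  -0.9  0.2] T [ 0.007 -0.005  0.031] w 32.76 j6 -1.15
```

View pics/w3.png

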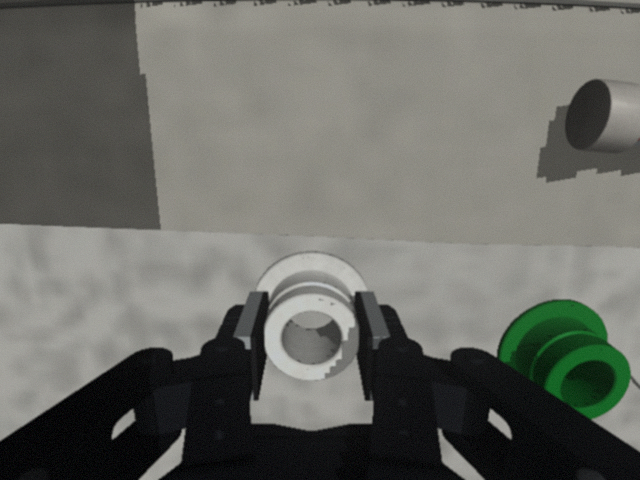

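The bush is between the pads, its top ring at (312,337), and the wrist force is back near zero. I'll lift it and carry it to just beyond the nest.

```bash
python3 -c "
from h import *
go(580,-7.5,112,90)"
python3 -m creep '[[0,-20,0,0,0,0,25],[0,-55,0,0,0,0,25],[15,-90,-20,0,0,0,25],[45,-101,-55,0,0,0,25],[80,-101,-95,0,0,0,25],[115,-101,-140,0,0,0,25],[150,-101,-185,0,0,0,25],[180,-101,-225,0,0,0,25],[195,-101,-243,0,0,0,25],[195,-101,-243,0,0,0,25],[195,-101,-243,0,0,0,25]]' 20
python3 - <<'E'
from h import *
st(); s=ctrl.read_state(); cv2.imwrite('pics/w4.png',read_camera('wrist')[:,:,::-1])
print(proj('wrist',[[.5378,-.0075,.024]],s))
E
```

```text
shift [ 195.2 -100.5 -243. ] rot [-0.   -0.03  0.01]
clock: 4.18
tcp_pos: [0.579, -0.0069, 0.1121]
orientation: [-1.571, 0.001, 0.0]
wrist_force: [-0.7, 0.4, -0.6]
width: 0.379
t 4.17 tcp [578.97  -6.92 112.07] yaw 89.98 tilt [-0.001  0.    -1.   ] F [-0.7  0.4 -0.6] T [-0.012  0.071  0.009] w 32.36 j6 -1.69
[[312.74750417 180.21474239]]
```

View pics/w4.png

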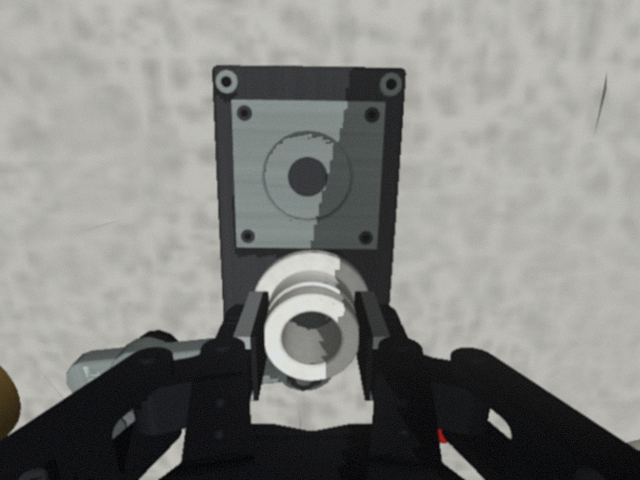

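The nest is at about (307.5,176), and the held bush is still level at (311,337). I'll measure both in enlarged crops.

Run:
```python
from h import *
w=cv2.imread('pics/w4.png')
crop('',w,255,120,360,230,5,'pics/w4a.png');crop('',w,240,240,380,390,4,'pics/w4b.png')
```

```text
(no output)
```

View pics/w4a.png

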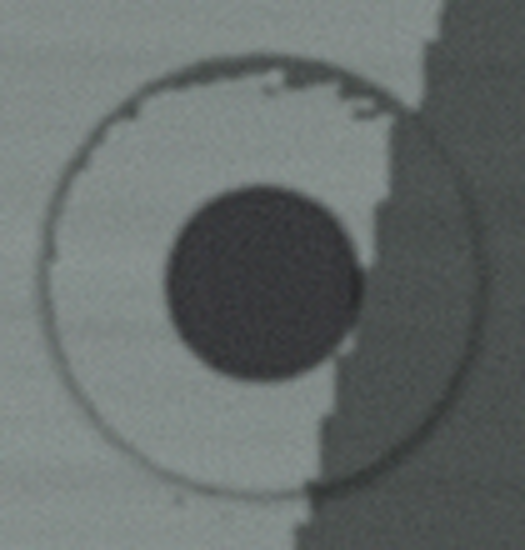

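View pics/w4b.png

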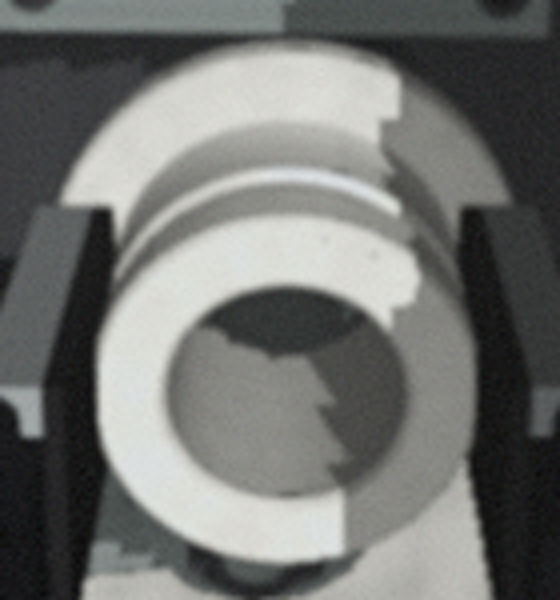

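Run:
```python
from h import *
s=ctrl.read_state()
n=at_z('wrist',307.6,174.9,.024,s); b=at_z('wrist',311.25,336.5,.1287,s)
print(n,b,n-b, s['tcp_pos'], s['tcp_pos']+n-b)
# predicted outlines of the ring and flange about b for check
a=np.linspace(0,2*np.pi,360)
for r,z in [(.017,.1287),(.024,.1067),(.024,.1007)]:
    P=np.c_[b[0]+r*np.cos(a),b[1]+r*np.sin(a),0*a+z]; q=proj('wrist',P,s); print(r,z,q.min(0),q.max(0))
P=np.c_[n[0]+.025*np.cos(a),n[1]+.025*np.sin(a),0*a+.024]; q=proj('wrist',P,s); print(q.min(0),q.max(0))
```

```text
[ 0.5347243  -0.01024978  0.024     ] [ 0.57873918 -0.0081796   0.1287    ] [-0.04401488 -0.00207018 -0.1047    ] [ 0.57891565 -0.0067067   0.11211967] [ 0.53490077 -0.00877689  0.00741967]
0.017 0.1287 [262.8716163  291.78426232] [359.63016367 378.03088708]
0.024 0.1067 [251.75856337 252.40355351] [370.75374879 361.03973337]
0.024 0.1007 [253.78184434 247.85499826] [368.73227554 353.33539919]
[263.7886449  129.73780059] [351.42196694 217.68519694]
```

```bash
python3 -c "
from h import *
go(535.2,-8.8,50,90)"
python3 -m creep '[[-20,0,-1,0,0,0,25],[-44,20,-2,0,0,0,25],[-44,62,-2,0,0,0,25],[-44,62,-2,0,0,0,25],[-44,62,-2,0,0,0,25]]' 20
python3 - <<'E'
from h import *
st(); s=ctrl.read_state(); w=read_camera('wrist')[:,:,::-1];cv2.imwrite('pics/w5.png',w)
crop('',w,200,200,440,390,3,'pics/w5a.png')
E
```

```text
shift [-43.7  62.2  -2.1] rot [-0.01  0.01 -0.05]
clock: 4.85
tcp_pos: [0.5362, -0.009, 0.0513]
orientation: [-1.571, -0.001, -0.0]
wrist_force: [-0.1, 0.4, -0.6]
width: 0.383
t 4.85 tcp [536.17  -9.03  51.31] yaw 90.01 tilt [ 0.001 -0.    -1.   ] F [-0.1  0.4 -0.6] T [ 0.006  0.053 -0.046] w 32.72 j6 -1.7
```

View pics/w5a.png

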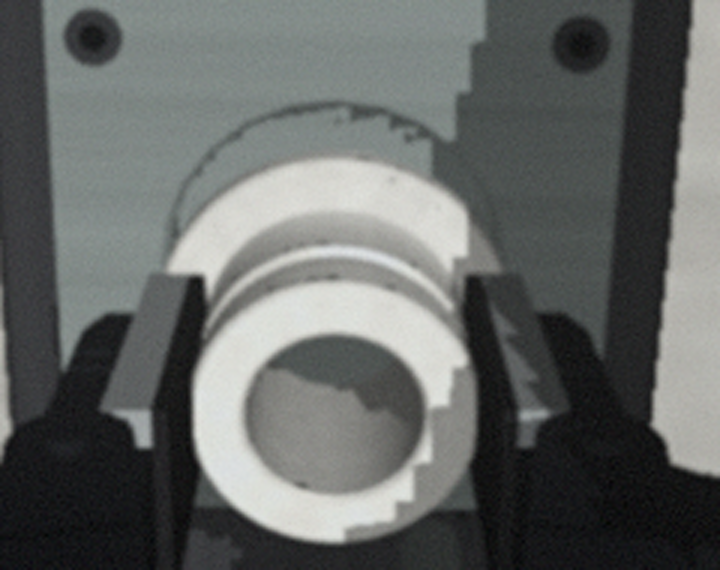

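```bash
cat >> h.py <<'E'
from scipy.optimize import least_squares
def fitc(pts,s,z,r,name='wrist'):
    P=np.array([at_z(name,u,v,z,s) for u,v in pts])[:,:2]
    f=least_squares(lambda c:np.hypot(*(P-c).T)-r,P.mean(0)); g=least_squares(lambda c:np.hypot(*(P-c[:2]).T)-c[2],[*P.mean(0),r])
    print('fixed r',np.round(f.x*1000,2),'res',np.round(f.fun*1000,2),'free',np.round(g.x*1000,2)); return f.x
E
python3 - <<'E'
from h import *
s=ctrl.read_state()
c=lambda L:[(200+(x+.5)/3-.5,200+(y+.5)/3-.5) for x,y in L]
fitc(c([(172,235),(200,174),(248,126),(290,108),(335,101),(400,115),(450,147),(485,195),(496,235)]),s,.024,.025)
zt=s['tcp_pos'][2]-.0114
fitc(c([(170,268),(200,224),(250,182),(290,165),(335,157),(400,167),(450,194),(485,232),(500,262)]),s,zt+.006,.024)
fitc(c([(193,410),(230,320),(335,279),(450,325),(477,400),(450,495),(335,545),(225,500)]),s,zt+.028,.017)
E
```

```text
fixed r [535.99 -10.63] res [-0.03 -0.51 -0.01  0.11  0.29  0.06 -0.05 -0.13 -0.3 ] free [535.55 -10.61  24.66]
fixed r [536.48 -10.19] res [-0.03 -0.44 -0.17  0.05  0.32  0.3   0.13 -0.2  -0.49] free [535.67 -10.18  23.35]
fixed r [537.11 -10.51] res [-0.24  0.35  0.52  0.61 -0.36  0.33  0.61  0.47] free [537.13 -10.51  17.29]
```

```bash
python3 -m creep '[[-0.5,8,-0.4,0,0,0,25],[-0.5,11,-0.4,0,0,0,25],[-0.5,11,-0.4,0,0,0,25]]' 20
python3 - <<'E'
from h import *
st(); s=ctrl.read_state(); w=read_camera('wrist')[:,:,::-1];cv2.imwrite('pics/w6.png',w)
st()
crop('',w,200,200,440,390,3,'pics/w6a.png')
E
```

```text
clock: 5.28
tcp_pos: [0.5352, -0.0098, 0.0392]
orientation: [-1.571, 0.001, -0.0]
wrist_force: [1.0, -0.4, -0.6]
width: 0.379
t 5.28 tcp [535.15  -9.83  39.17] yaw 89.97 tilt [-0.  0. -1.] F [ 1.  -0.4 -0.6] T [ 0.014 -0.045 -0.004] w 32.34 j6 -1.7
t 5.33 tcp [535.21  -9.83  39.27] yaw 89.97 tilt [-0. -0. -1.] F [-0.6  0.4 -1.2] T [ 0.011 -0.066 -0.057] w 32.48 j6 -1.7
```

View pics/w6a.png

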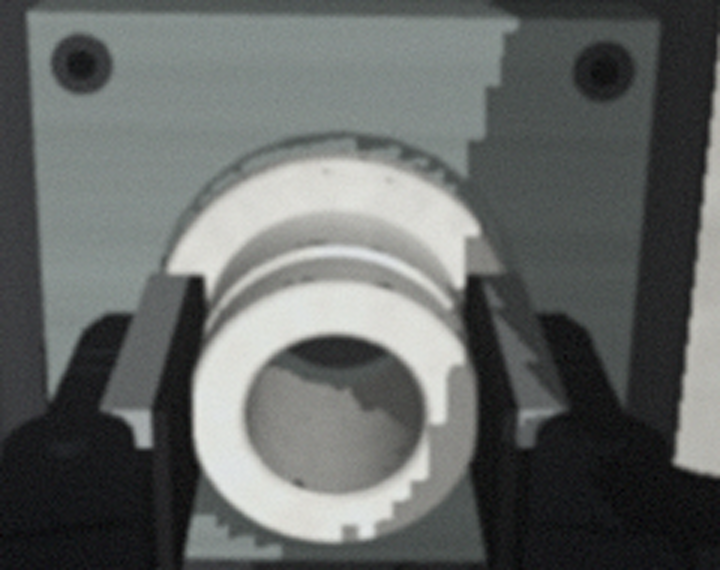

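Run:
```python
from h import *
w=cv2.imread('pics/w6.png'); crop('',w,250,235,380,295,6,'pics/w6b.png')
```

```text
(no output)
```

View pics/w6b.png

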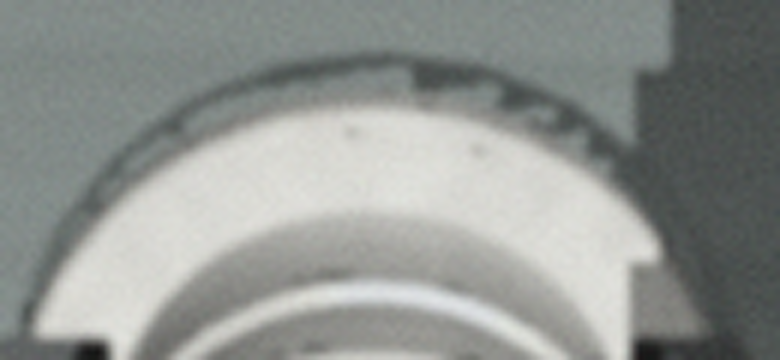

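Run:
```python
from h import *
s=ctrl.read_state()
c=lambda L:[(250+(x+.5)/6-.5,235+(y+.5)/6-.5) for x,y in L]
fitc(c([(28,305),(60,220),(115,150),(185,97),(270,64),(375,53),(470,63),(560,97),(630,147)]),s,.024,.025)
zt=s['tcp_pos'][2]-.0114
fitc(c([(40,312),(90,225),(160,158),(240,118),(360,102),(470,112),(560,146),(620,184),(660,240),(705,320)]),s,zt+.006,.024)
```

```text
fixed r [535.02 -11.16] res [ 0.02  0.12  0.09  0.09 -0.09 -0.3  -0.1   0.11  0.26] free [535.53 -11.02  25.44]
fixed r [534.46 -11.26] res [-0.28 -0.09  0.18  0.19 -0.23 -0.04  0.12  0.35 -0.27 -0.25] free [533.96 -11.25  23.6 ]
```

```bash
python3 -m creep '[[0.4,2,0,0,0,0,25],[0.4,4,0,0,0,0,25],[0.4,5,0,0,0,0,25]]' 20; python3 -c "
from h import *
st()"; python3 -m creep '[[0,1,0,0,0,0,25],[0,1,0,0,0,0,25]]' 20;python3 -c "
from h import *
st()"
```

```text
clock: 5.7
tcp_pos: [0.5356, -0.0098, 0.0341]
orientation: [-1.571, 0.0, -0.0]
wrist_force: [0.4, 0.5, -0.1]
width: 0.38
t 5.7 tcp [535.59  -9.82  34.12] yaw 89.97 tilt [-0. -0. -1.] F [ 0.4  0.5 -0.1] T [-0.003 -0.013 -0.037] w 32.44 j6 -1.7
clock: 5.95
tcp_pos: [0.5356, -0.0098, 0.0332]
orientation: [-1.571, 0.0, -0.0]
wrist_force: [-0.8, -0.3, -0.6]
width: 0.374
t 5.95 tcp [535.59  -9.81  33.21] yaw 89.97 tilt [-0.  0. -1.] F [-0.8 -0.3 -0.6] T [ 0.003 -0.015  0.034] w 31.95 j6 -1.7
```

```bash
python3 -m creep '[[0,1,0,0,0,0,25],[0,1,0,0,0,0,25]]' 20; python3 -c "
from h import *
st()"; python3 -m creep '[[0,0.7,0,0,0,0,25],[0,0.7,0,0,0,0,25]]' 20;python3 - <<'E'
from h import *
st(); s=ctrl.read_state(); w=read_camera('wrist')[:,:,::-1];cv2.imwrite('pics/w7.png',w)
crop('',w,200,200,440,390,3,'pics/w7a.png')
E
```

```text
clock: 6.2
tcp_pos: [0.5356, -0.0098, 0.0322]
orientation: [-1.571, 0.0, -0.0]
wrist_force: [-0.4, 0.3, -0.3]
width: 0.38
t 6.2 tcp [535.59  -9.82  32.23] yaw 89.97 tilt [-0.  0. -1.] F [-0.4  0.3 -0.3] T [0.    0.007 0.019] w 32.41 j6 -1.7
clock: 6.45
tcp_pos: [0.5356, -0.0098, 0.0315]
orientation: [-1.571, 0.0, -0.0]
wrist_force: [-0.6, 0.2, -1.2]
width: 0.38
t 6.45 tcp [535.63  -9.8   31.54] yaw 89.97 tilt [-0. -0. -1.] F [-0.6  0.2 -1.2] T [0.041 0.001 0.019] w 32.48 j6 -1.7
```

View pics/w7a.png

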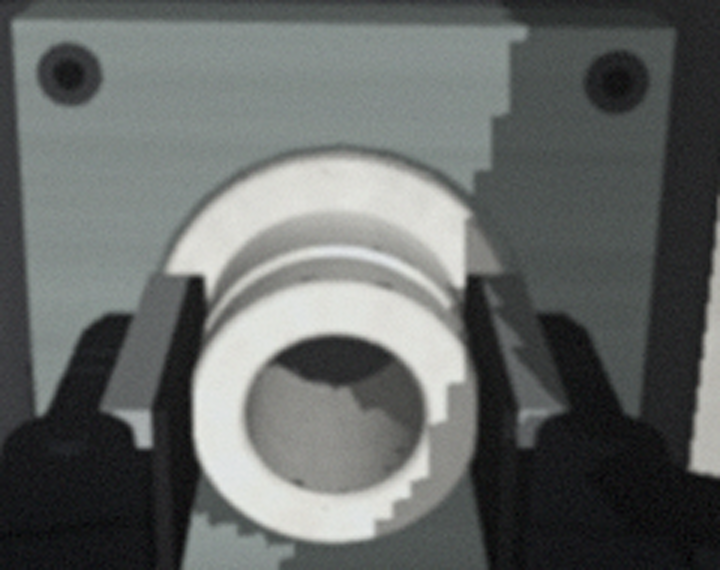

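The flange has entered the recess with an even rim gap and no contact force. I'll keep lowering until it lands.

```bash
python3 -m creep '[[0,0.5,0,0,0,0,25],[0,0.5,0,0,0,0,25]]' 20; python3 -c "
from h import *
st()"; python3 -m creep '[[0,0.4,0,0,0,0,25],[0,0.4,0,0,0,0,25]]' 20;python3 -c "
from h import *
st()"
```

```text
clock: 6.75
tcp_pos: [0.5356, -0.0098, 0.0311]
orientation: [-1.571, 0.0, -0.0]
wrist_force: [-0.3, 0.2, -0.6]
width: 0.386
t 6.75 tcp [535.64  -9.81  31.07] yaw 89.97 tilt [-0. -0. -1.] F [-0.3  0.2 -0.6] T [ 0.01   0.002 -0.008] w 32.95 j6 -1.7
clock: 7.0
tcp_pos: [0.5356, -0.0098, 0.0307]
orientation: [-1.571, 0.0, -0.0]
wrist_force: [0.4, -0.4, 0.2]
width: 0.381
t 7.0 tcp [535.62  -9.81  30.67] yaw 89.97 tilt [-0.  0. -1.] F [ 0.4 -0.4  0.2] T [-0.007 -0.003  0.036] w 32.56 j6 -1.7
```

```bash
python3 -m creep '[[0,0.4,0,0,0,0,25],[0,0.4,0,0,0,0,25]]' 20; python3 -c "
from h import *
st()"; python3 -m creep '[[0,0.4,0,0,0,0,25],[0,0.4,0,0,0,0,25]]' 20;python3 -c "
from h import *
st()"
```

```text
clock: 7.25
tcp_pos: [0.5356, -0.0098, 0.0303]
orientation: [-1.571, 0.0, -0.0]
wrist_force: [-0.0, -0.4, -0.6]
width: 0.382
t 7.25 tcp [535.61  -9.83  30.25] yaw 89.97 tilt [-0. -0. -1.] F [-0.  -0.4 -0.6] T [-0.063 -0.02   0.02 ] w 32.66 j6 -1.7
clock: 7.5
tcp_pos: [0.5357, -0.0098, 0.03]
orientation: [-1.571, 0.0, -0.0]
wrist_force: [-0.9, -0.2, 1.9]
width: 0.379
t 7.5 tcp [535.65  -9.81  29.95] yaw 89.98 tilt [ 0. -0. -1.] F [-0.9 -0.2  1.9] T [0.077 0.05  0.032] w 32.33 j6 -1.7
```

Contact came at TCP z = 30.0, which matches the grasp offset of about 9.9 mm with the bush on the nest floor. Releasing.

```bash
python3 -m creep '[[0,0,0,0,0,0,40],[0,0,0,0,0,0,60],[0,0,0,0,0,0,85],[0,0,0,0,0,0,85]]' 20
python3 - <<'E'
from h import *
st(); s=ctrl.read_state(); w=read_camera('wrist')[:,:,::-1];cv2.imwrite('pics/w8.png',w)
crop('',w,200,200,440,390,3,'pics/w8a.png')
E
```

```text
clock: 8.0
tcp_pos: [0.5356, -0.0098, 0.0299]
orientation: [-1.571, 0.0, -0.0]
wrist_force: [-0.4, -0.5, -0.5]
width: 0.995
t 8.0 tcp [535.64  -9.82  29.86] yaw 89.97 tilt [-0. -0. -1.] F [-0.4 -0.5 -0.5] T [-0.017 -0.058 -0.006] w 84.95 j6 -1.7
```

View pics/w8a.png

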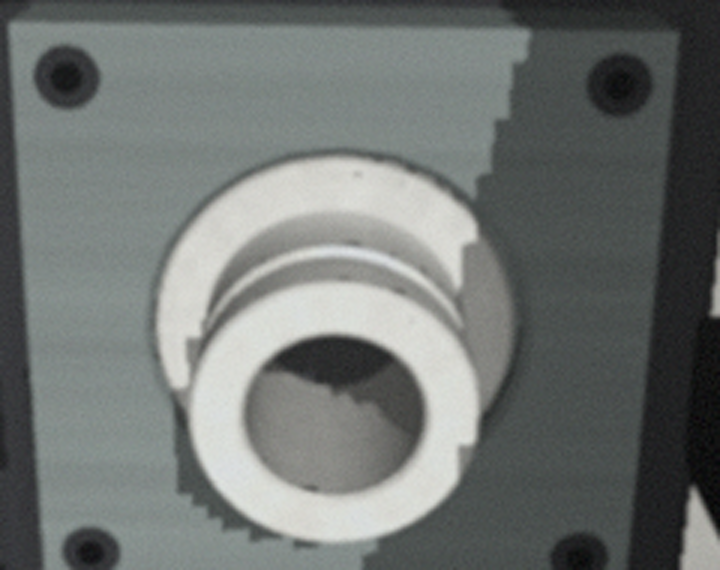

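The bush sits centred in the nest with the fingers clear. Next I'll retreat, close the fingers and go round to the +x side of the strap's nose.

```bash
python3 -c "
from h import *
go(535.6,-9.8,150,90);go(670,-118,150,7)"
python3 -m creep '[[0,-30,0,0,0,0,85],[0,-70,0,0,0,0,85],[0,-120,0,0,0,0,40],[20,-120,-10,0,10,0,0],[50,-120,-30,0,20,0,0],[80,-120,-50,0,30,0,0],[105,-120,-70,0,40,0,0],[120,-120,-90,0,50,0,0],[130,-120,-105,0,60,0,0],[134,-120,-108,0,70,0,0],[134,-120,-108,0,80,0,0],[134,-120,-108,0,83,0,0],[134,-120,-108,0,83,0,0],[134,-120,-108,0,83,0,0]]' 20
python3 - <<'E'
from h import *
st(); s=ctrl.read_state(); 
for n in('wrist','top'):
    w=read_camera(n)[:,:,::-1];cv2.imwrite('pics/%s9.png'%n,w)
E
```

```text
shift [  -0.  -120.1    0. ] rot [ 0.   -0.03  0.  ]
shift [ 134.4 -120.1 -108.1] rot [-0.   82.97  0.  ]
clock: 9.8
tcp_pos: [0.6695, -0.1178, 0.1498]
orientation: [-1.265, 1.118, -1.118]
wrist_force: [0.8, 0.4, 1.3]
width: -0.001
t 9.8 tcp [ 669.49 -117.82  149.8 ] yaw 7.06 tilt [-0.  0. -1.] F [0.8 0.4 1.3] T [-0.009 -0.04   0.037] w -0.07 j6 -0.39
```

View pics/wrist9.png

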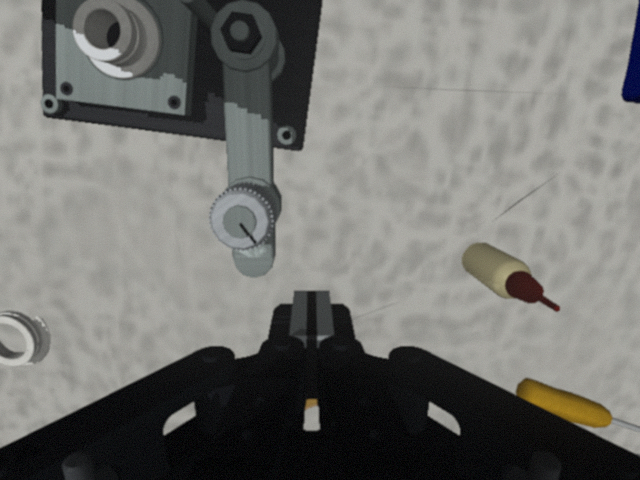

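View pics/top9.png

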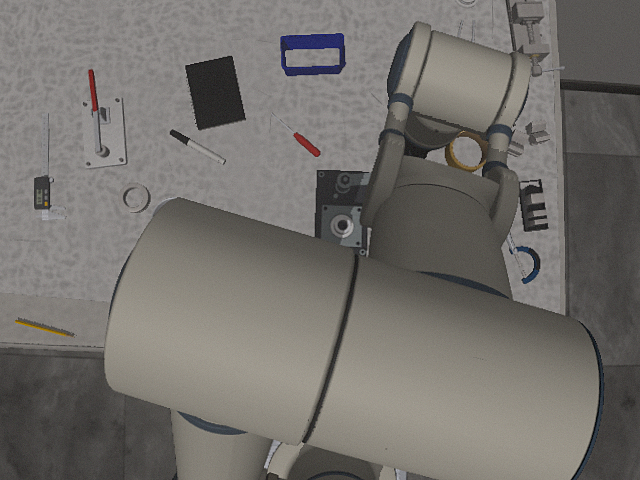

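The wrist view shows the bush in the nest at (110,33), the nut at (239,32), the cap at (240,217) and the nose tip at (253,276), with the shut fingers to the right of the strap.

Run:
```python
from h import *
s=ctrl.read_state()
for l,u,v,z in [('nut',239,32,.092),('cap',239.5,216,.112),('nosetip',253,276,.077),('noseR',274,255,.077),('noseL',233,262,.077)]: print(l,np.round(at_z('wrist',u,v,z,s)*1000,1))
p=np.array([621,-11]);th=np.radians(97)
```

```text
nut [621.3 -12.8  92. ]
cap [631.4 -94.  112. ]
nosetip [ 636.3 -136.7   77. ]
noseR [ 647.  -122.6   77. ]
noseL [ 624.3 -129.6   77. ]
```

```bash
python3 -m creep '[[0,45,0,0,0,0,0],[0,88,0,0,0,0,0],[0,88,0,0,0,0,0],[0,88,0,0,0,0,0]]'
python3 - <<'E'
from h import *
st(); s=ctrl.read_state()
def pose(th,r=112,L=26,z=62):
    t=np.radians(th);u=np.array([-np.cos(t),-np.sin(t)]);p=np.array([-np.sin(t),np.cos(t)])
    q=np.array([621.3,-11.5])+r*u-L*p
    return np.r_[q,z]/1000, th-90
for th in [97,92,87,82,77,72,67,62,57,52,47,42,37,32,27,22,17,12]:
    q,y=pose(th); a,b=rows_to(s,q,down(y)); print(th,a.round(0),b[1].round(0))
E
```

```text
clock: 10.4
tcp_pos: [0.6704, -0.1181, 0.0635]
orientation: [-1.264, 1.118, -1.12]
wrist_force: [1.1, -0.9, 0.6]
width: -0.001
t 10.4 tcp [ 670.38 -118.06   63.45] yaw 6.98 tilt [ 0.001 -0.    -1.   ] F [ 1.1 -0.9  0.6] T [-0.001 -0.034  0.036] w -0.11 j6 -0.38
97 [  0.   1. -10.] -0.0
92 [  2.   1. -20.] 5.0
87 [  3.   1. -30.] 10.0
82 [  3.   1. -40.] 15.0
77 [  2.   1. -50.] 20.0
72 [  1.   1. -60.] 25.0
67 [ -2.   1. -69.] 30.0
62 [ -5.   1. -79.] 35.0
57 [ -9.   1. -88.] 40.0
52 [-14.   1. -96.] 45.0
47 [ -20.    1. -105.] 50.0
42 [ -26.    1. -113.] 55.0
37 [ -33.    1. -120.] 60.0
32 [ -41.    1. -126.] 65.0
27 [ -49.    1. -132.] 70.0
22 [ -58.    1. -137.] 75.0
17 [ -67.    1. -142.] 80.0
12 [ -76.    1. -145.] 85.0
```

First half of the arc, with a force check.

```bash
python3 -m creep '[[0,1,-5,0,0,0,0],[0,1,-10,0,0,0,0],[2,1,-20,0,5,0,0],[3,1,-30,0,10,0,0],[3,1,-40,0,15,0,0],[2,1,-50,0,20,0,0],[1,1,-60,0,25,0,0],[-2,1,-69,0,30,0,0]]'
python3 - <<'E'
from h import *
st(); w=read_camera('wrist')[:,:,::-1];cv2.imwrite('pics/w10.png',w)
E
```

```text
clock: 11.4
tcp_pos: [0.601, -0.1247, 0.0618]
orientation: [-0.988, 1.499, -1.502]
wrist_force: [2.0, -4.4, -0.7]
width: -0.006
t 11.4 tcp [ 601.   -124.71   61.85] yaw -23.2 tilt [ 0.002 -0.001 -1.   ] F [ 2.  -4.4 -0.7] T [-0.496 -0.237 -0.001] w -0.47 j6 0.1
```

View pics/w10.png

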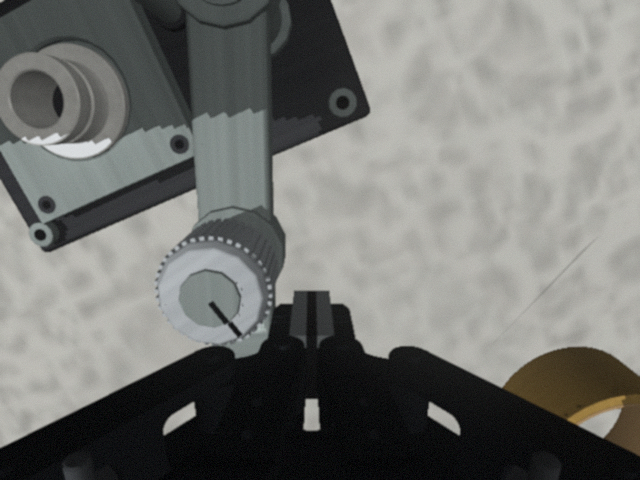

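The finger pushes the nose and the strap follows, with its axis parallel to the tool. Next, the rest of the arc.

Run:
```python
from h import *
s=ctrl.read_state()
def pose(th,r=112,L=26,z=62):
    t=np.radians(th);u=np.array([-np.cos(t),-np.sin(t)]);p=np.array([-np.sin(t),np.cos(t)])
    q=np.array([621.3,-11.5])+r*u-L*p
    return np.r_[q,z]/1000, th-90
for th in range(67,0,-5):
    q,y=pose(th); a,b=rows_to(s,q,down(y)); print(th,a.round(0),b[1].round(0))
```

```text
67 [-0. -0.  2.] -0.0
62 [ 2. -0. -8.] 5.0
57 [  3.  -0. -18.] 10.0
52 [  3.  -0. -28.] 15.0
47 [  2.  -0. -38.] 20.0
42 [  1.  -0. -48.] 25.0
37 [ -2.  -0. -58.] 30.0
32 [ -5.  -0. -67.] 35.0
27 [ -9.  -0. -76.] 40.0
22 [-14.  -0. -85.] 45.0
17 [-20.  -0. -93.] 50.0
12 [ -26.   -0. -101.] 55.0
7 [ -33.   -0. -108.] 60.0
2 [ -40.   -0. -115.] 65.0
```

```bash
python3 -m creep '[[2,0,-9,0,5,0,0],[3,0,-19,0,10,0,0],[3,0,-29,0,15,0,0],[2,0,-39,0,20,0,0],[1,0,-49,0,25,0,0],[-2,0,-59,0,30,0,0],[-5,0,-68,0,35,0,0],[-9,0,-77,0,40,0,0],[-14,0,-86,0,45,0,0],[-20,0,-94,0,50,0,0],[-26,0,-102,0,55,0,0]]'
python3 - <<'E'
from h import *
st(); s=ctrl.read_state();w=read_camera('wrist')[:,:,::-1];cv2.imwrite('pics/w11.png',w)
go(509.3,-38,62,-90)
E
```

```text
clock: 12.82
tcp_pos: [0.5174, -0.0605, 0.0616]
orientation: [-0.219, 2.111, -2.112]
wrist_force: [2.3, -1.7, 0.6]
width: -0.002
t 12.82 tcp [517.41 -60.48  61.56] yaw -78.1 tilt [ 0.001 -0.    -1.   ] F [ 2.3 -1.7  0.6] T [-0.28  -0.371 -0.014] w -0.16 j6 1.13
shift [  2.8  -0.6 -22.5] rot [ 0.   11.64 -0.02]
```

View pics/w11.png

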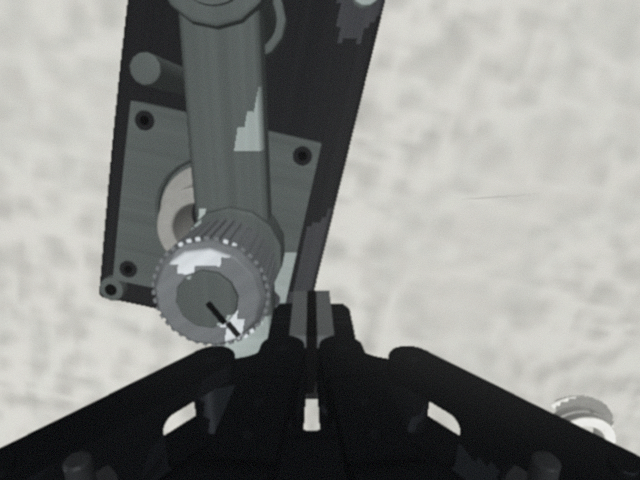

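```bash
python3 -m creep '[[1,0,-6,0,3,0,0],[2,0,-11,0,6,0,0],[2,0,-15,0,8,0,0],[3,0,-18,0,10,0,0],[3,0,-18,0,10,0,0]]'; python3 -c "
from h import *
st()"; python3 -m creep '[[0,0,-1.5,0,1,0,0],[0,0,-1.5,0,1,0,0]]'; python3 -c "
from h import *
st()"
```

```text
clock: 13.5
tcp_pos: [0.5106, -0.0435, 0.0612]
orientation: [-0.04, 2.203, -2.203]
wrist_force: [-0.3, 0.6, -0.0]
width: 0.001
t 13.5 tcp [510.64 -43.49  61.24] yaw -87.89 tilt [ 0. -0. -1.] F [-0.3  0.6 -0. ] T [ 0.02  -0.005  0.039] w 0.11 j6 1.33
clock: 13.75
tcp_pos: [0.5104, -0.042, 0.061]
orientation: [-0.019, 2.213, -2.213]
wrist_force: [-1.7, -1.9, 1.1]
width: 0.006
t 13.75 tcp [510.37 -42.01  60.96] yaw -89.0 tilt [-0. -0. -1.] F [-1.7 -1.9  1.1] T [-0.244  0.208  0.03 ] w 0.51 j6 1.35
```

```bash
python3 -m creep '[[0,0,-1.5,0,0.5,0,0],[0,0,-1.5,0,0.5,0,0]]'; python3 -c "
from h import *
st()"; python3 -m creep '[[0,0,-1.5,0,0.5,0,0],[0,0,-1.5,0,0.5,0,0]]'
python3 - <<'E'
from h import *
st(); s=ctrl.read_state();w=read_camera('wrist')[:,:,::-1];cv2.imwrite('pics/w12.png',w)
cv2.imwrite('pics/s12.png',read_camera('side')[:,:,::-1])
E
```

```text
clock: 14.0
tcp_pos: [0.5102, -0.0403, 0.0608]
orientation: [-0.01, 2.218, -2.217]
wrist_force: [-2.1, -1.9, 1.5]
width: 0.004
t 14.0 tcp [510.19 -40.34  60.81] yaw -89.51 tilt [-0.  0. -1.] F [-2.1 -1.9  1.5] T [-0.171  0.341  0.052] w 0.37 j6 1.37
clock: 14.25
tcp_pos: [0.5102, -0.0388, 0.0608]
orientation: [-0.0, -2.221, 2.221]
wrist_force: [-2.7, -1.4, 0.8]
width: -0.001
t 14.25 tcp [510.19 -38.8   60.8 ] yaw -90.03 tilt [-0.  0. -1.] F [-2.7 -1.4  0.8] T [-0.104  0.373  0.049] w -0.07 j6 1.38
```

View pics/w12.png

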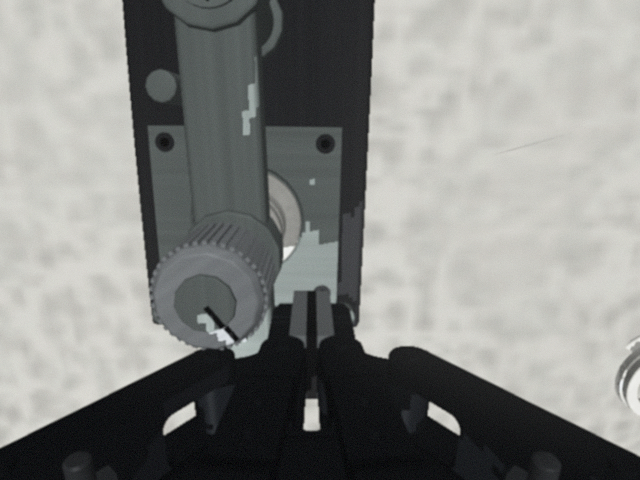

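```bash
python3 -m creep '[[0,0,-1.5,0,0,0,0],[0,0,-1.5,0,0,0,0]]'; python3 -c "
from h import *
st()"; python3 -m creep '[[0,0,-1.5,0,0,0,0],[0,0,-1.5,0,0,0,0]]'; python3 -c "
from h import *
st()"; python3 -m creep '[[0,0,-1,0,0,0,0],[0,0,-1,0,0,0,0]]';python3 - <<'E'
from h import *
st(); s=ctrl.read_state();w=read_camera('wrist')[:,:,::-1];cv2.imwrite('pics/w13.png',w)
E
```

```text
clock: 14.6
tcp_pos: [0.5103, -0.0374, 0.0608]
orientation: [-0.0, -2.221, 2.221]
wrist_force: [-2.1, -1.2, 0.4]
width: 0.002
t 14.6 tcp [510.34 -37.35  60.85] yaw -90.02 tilt [-0.  0. -1.] F [-2.1 -1.2  0.4] T [-0.082  0.393  0.062] w 0.17 j6 1.38
clock: 14.85
tcp_pos: [0.5104, -0.0358, 0.0609]
orientation: [-0.001, -2.221, 2.221]
wrist_force: [-2.5, -0.6, -0.2]
width: 0.003
t 14.85 tcp [510.41 -35.83  60.87] yaw -90.02 tilt [ 0.  0. -1.] F [-2.5 -0.6 -0.2] T [-0.111  0.353  0.063] w 0.28 j6 1.38
clock: 15.1
tcp_pos: [0.5104, -0.0349, 0.0609]
orientation: [-0.0, -2.221, 2.221]
wrist_force: [-2.6, -2.3, 0.1]
width: -0.003
t 15.1 tcp [510.41 -34.88  60.88] yaw -90.02 tilt [ 0.  0. -1.] F [-2.6 -2.3  0.1] T [-0.216  0.398  0.042] w -0.3 j6 1.39
```

View pics/w13.png

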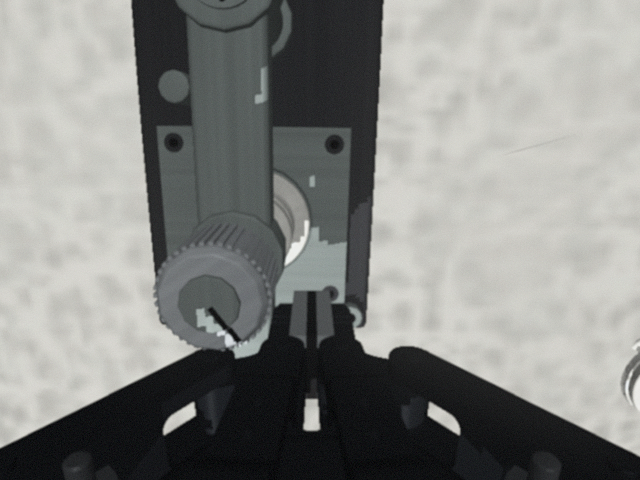

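```bash
for i in 1; do python3 -m creep '[[0,0,-1,0,0,0,0],[0,0,-1,0,0,0,0]]'; done | tail -0; python3 -c "
from h import *
st()"; python3 -m creep '[[0,0,-1,0,0,0,0],[0,0,-1,0,0,0,0]]' | tail -0; python3 -c "
from h import *
st()"; python3 -m creep '[[0,0,-1,0,0,0,0],[0,0,-1,0,0,0,0]]'| tail -0;python3 - <<'E'
from h import *
st(); s=ctrl.read_state();w=read_camera('wrist')[:,:,::-1];cv2.imwrite('pics/w14.png',w)
E
```

```text
t 15.4 tcp [510.38 -34.29  60.87] yaw -90.02 tilt [-0.    -0.001 -1.   ] F [-3.9 -6.2  0.7] T [-1.094  0.535  0.03 ] w 0.09 j6 1.39
t 15.65 tcp [510.48 -34.04  60.89] yaw -90.0 tilt [ 0.    -0.002 -1.   ] F [ -4.3 -15.8   0.1] T [-2.521  0.762  0.093] w 0.19 j6 1.39
t 15.9 tcp [510.51 -33.77  60.92] yaw -89.98 tilt [ 0.    -0.003 -1.   ] F [ -6.7 -26.3  -1.6] T [-4.181  0.917  0.07 ] w -0.29 j6 1.39Exception ignored on flushing sys.stdout:
BrokenPipeError: [Errno 32] Broken pipe
Exception ignored on flushing sys.stdout:
BrokenPipeError: [Errno 32] Broken pipe
Exception ignored on flushing sys.stdout:
BrokenPipeError: [Errno 32] Broken pipe
```

View pics/w14.png

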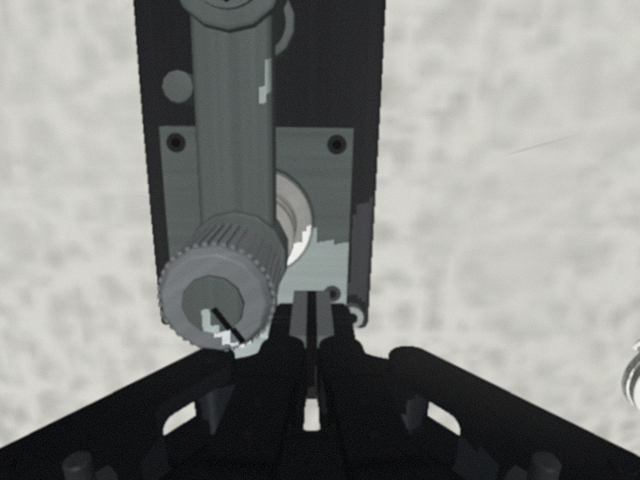

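The strap is against the pin, with 26 N of push and no further motion. I'll back off, lift, open and turn the tool over the cap.

```bash
python3 -m creep '[[0,0,6,0,0,0,0],[0,0,12,0,0,0,0],[0,-40,12,0,0,0,0],[0,-95,12,0,0,0,40],[-10,-99,0,0,-10,0,85],[-20,-99,-12,0,-20,0,85],[-26,-99,-25,0,-30,0,85],[-26,-99,-25,0,-40,0,85],[-26,-99,-25,0,-50,0,85],[-26,-99,-25,0,-60,0,85],[-26,-99,-25,0,-70,0,85],[-26,-99,-25,0,-80,0,85],[-26,-99,-25,0,-90,0,85],[-26,-99,-25,0,-100,0,85],[-26,-99,-25,0,-110,0,85],[-26,-99,-25,0,-120,0,85],[-26,-99,-25,0,-130,0,85],[-26,-99,-25,0,-140,0,85],[-26,-99,-25,0,-150,0,85],[-26,-99,-25,0,-160,0,85]]' ; python3 -m creep '[[0,0,0,0,-10,0,85],[0,0,0,0,-20,0,85],[0,0,0,0,-20,0,85],[0,0,0,0,-20,0,85]]'
python3 - <<'E'
from h import *
st(); s=ctrl.read_state();w=read_camera('wrist')[:,:,::-1];cv2.imwrite('pics/w15.png',w)
cv2.imwrite('pics/s15.png',read_camera('side')[:,:,::-1])
print(proj('wrist',[[.5356,-.0098,.112]],s))
E
```

```text
clock: 18.45
tcp_pos: [0.5367, -0.0069, 0.1599]
orientation: [-1.554, 0.269, -0.27]
wrist_force: [-0.6, 0.6, -0.1]
width: 0.995
clock: 18.95
tcp_pos: [0.5365, -0.007, 0.1599]
orientation: [-1.571, 0.003, -0.004]
wrist_force: [-0.2, -0.2, -0.3]
width: 0.994
t 18.95 tcp [536.53  -6.97 159.92] yaw 89.73 tilt [ 0.  0. -1.] F [-0.2 -0.2 -0.3] T [ 0.006 -0.017 -0.025] w 84.9 j6 -1.69
[[308.58307655 270.67405468]]
```

View pics/w15.png

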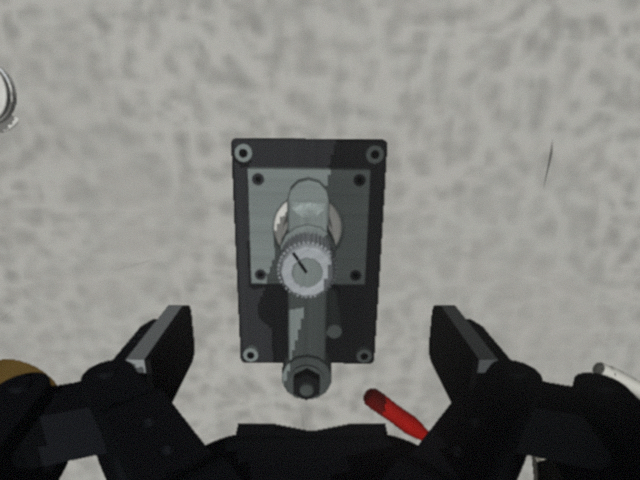

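View pics/s15.png

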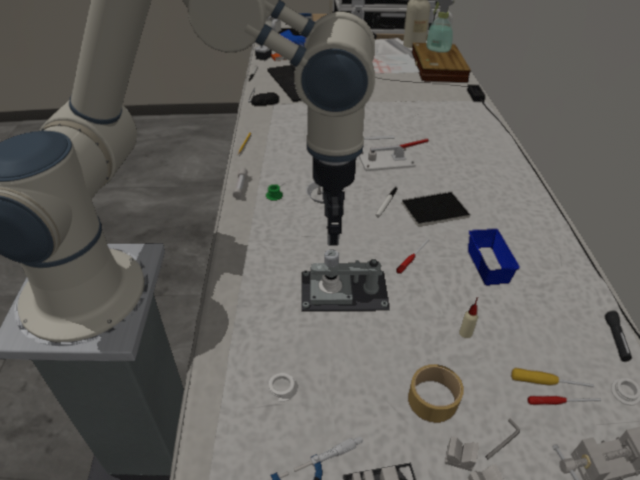

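The strap lies over the bush with its right edge at the pin (334,331). The cap is centred near (305,268), with both scribed lines aligned toward (293,253).

Run:
```python
from h import *
w=cv2.imread('pics/w15.png'); crop('',w,260,170,360,310,4,'pics/w15a.png'); 
crop('',cv2.imread('pics/s15.png'),290,235,400,320,6,'pics/s15a.png')
```

```text
(no output)
```

View pics/w15a.png

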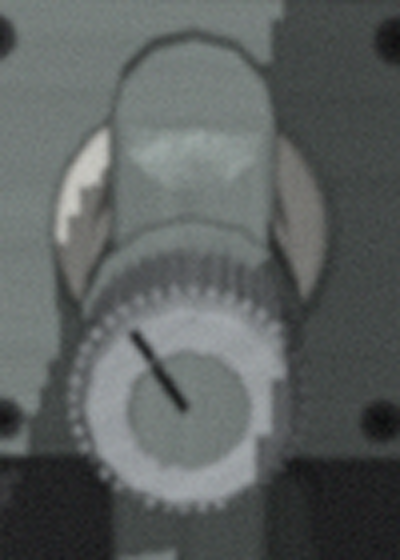

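View pics/s15a.png

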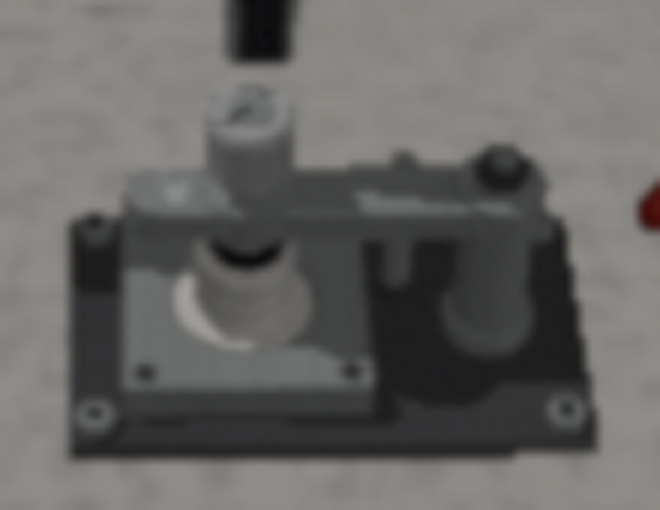

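Run:
```python
from h import *
s=ctrl.read_state()
print(at_z('wrist',306.9,271.4,.113,s), at_z('wrist',306.4,269.9,.112,s))
p,V=cam_from_world('wrist',s)
print((np.linalg.inv(V)[:3,3]))
print(at_z('side',290+250/6,235+107/6,.113),at_z('top',341.7,226.2,.022))
a=np.linspace(0,6.28,99)
for z in(.108,.112,.116):
    c=at_z('wrist',306.4,269.9,z,s); q=proj('wrist',np.c_[c[0]+.015*np.cos(a),c[1]+.015*np.sin(a),0*a+z],s); print(z,np.ptp(q,0))
go(535.6,-9.8,98,120)
```

```text
[ 0.53557438 -0.0106372   0.113     ] [ 0.53514244 -0.01089639  0.112     ]
[ 0.46474704 -0.00813868  0.3031859 ]
[ 0.53954281 -0.00776586  0.113     ] [ 0.53629468 -0.00918699  0.022     ]
0.108 [58.39245035 54.93281932]
0.112 [59.61429803 56.08257377]
0.116 [60.88835692 57.28149627]
shift [-0.9 61.9 -2.8] rot [ 0.000e+00 -3.019e+01  1.000e-02]
```

```bash
python3 -m creep '[[-1,20,-3,0,-10,0,85],[-1,50,-3,0,-20,0,85],[-1,65,-3,0,-30,0,85],[-1,65,-3,0,-30,0,50],[-1,65,-3,0,-30,0,50],[-1,65,-3,0,-30,0,50]]'
python3 - <<'E'
from h import *
st(); s=ctrl.read_state();w=read_camera('wrist')[:,:,::-1];cv2.imwrite('pics/w16.png',w)
E
```

```text
clock: 19.8
tcp_pos: [0.5359, -0.01, 0.0957]
orientation: [-1.533, -0.409, 0.407]
wrist_force: [-0.3, -0.8, -0.2]
width: 0.587
t 19.8 tcp [535.88 -10.02  95.66] yaw 119.81 tilt [ 0.001 -0.    -1.   ] F [-0.3 -0.8 -0.2] T [-0.043 -0.014  0.023] w 50.1 j6 -2.22
```

View pics/w16.png

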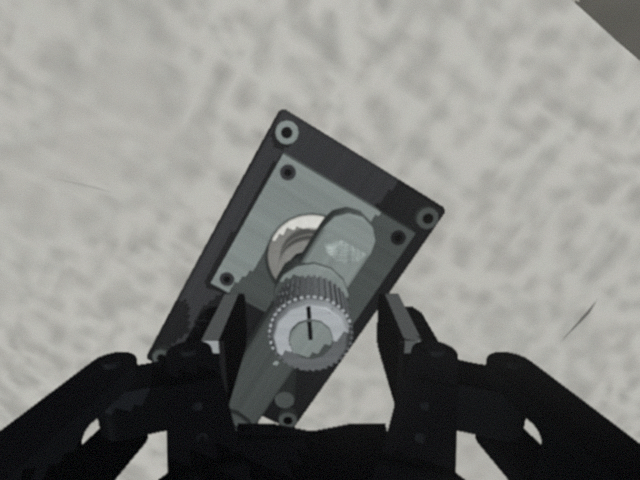

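The cap at (311,332) is midway between the pads. Closing gently first.

```bash
python3 -m creep '[[0,0,0,0,0,0,38],[0,0,0,0,0,0,30],[0,0,0,0,0,0,25],[0,0,0,0,0,0,22],[0,0,0,0,0,0,22]]' 20; python3 -c "
from h import *
st()"; python3 -m creep '[[0,0,0,0,0,0,20],[0,0,0,0,0,0,20]]' 50;  python3 - <<'E'
from h import *
st(); s=ctrl.read_state();w=read_camera('wrist')[:,:,::-1];cv2.imwrite('pics/w17.png',w)
E
```

```text
clock: 20.48
tcp_pos: [0.5357, -0.0101, 0.0951]
orientation: [-1.532, -0.41, 0.41]
wrist_force: [0.1, -2.5, 4.7]
width: 0.338
t 20.48 tcp [535.73 -10.09  95.09] yaw 119.97 tilt [ 0.001 -0.    -1.   ] F [ 0.1 -2.5  4.7] T [-0.396 -0.145 -0.005] w 28.86 j6 -2.22
clock: 20.72
tcp_pos: [0.5358, -0.0101, 0.0952]
orientation: [-1.532, -0.411, 0.409]
wrist_force: [0.3, -2.2, 7.8]
width: 0.328
t 20.73 tcp [535.76 -10.07  95.17] yaw 119.97 tilt [ 0.001 -0.    -1.   ] F [ 0.3 -2.2  7.8] T [-0.338 -0.119  0.005] w 28.0 j6 -2.22
```

View pics/w17.png

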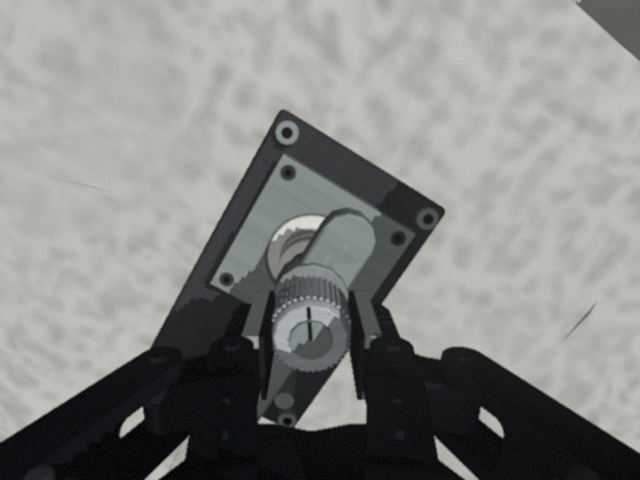

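```bash
python3 -m creep '[[0,0.0,0,0,8,0,20],[0,0.2,0,0,16,0,20],[0,0.4,0,0,24,0,20],[0,0.7,0,0,32,0,20],[0,0.9,0,0,40,0,20],[0,1.1,0,0,48,0,20],[0,1.4,0,0,56,0,20],[0,1.5,0,0,60,0,20],[0,1.5,0,0,60,0,20]]' 50;  python3 - <<'E'
from h import *
st(); s=ctrl.read_state();w=read_camera('wrist')[:,:,::-1];cv2.imwrite('pics/w18.png',w)
E
```

```text
clock: 21.9
tcp_pos: [0.5358, -0.0096, 0.0936]
orientation: [-1.531, 0.411, -0.412]
wrist_force: [2.0, 3.4, 5.7]
width: 0.324
t 21.9 tcp [535.8   -9.62  93.59] yaw 59.89 tilt [ 0.001  0.001 -1.   ] F [2.  3.4 5.7] T [ 0.677 -0.346  0.009] w 27.7 j6 -1.18
```

View pics/w18.png

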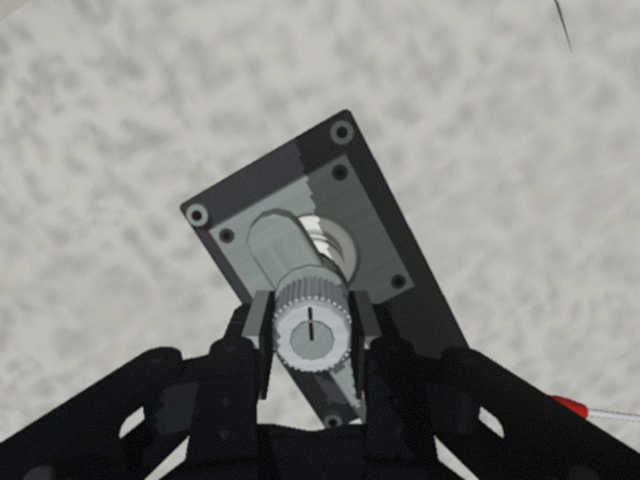

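The cap and screw turned together: the two lines still match and stay fixed relative to the gripper. I'll shift slightly to relieve the side load and continue.

```bash
python3 -m creep '[[0,-0.2,0.3,0,4,0,20],[0,0,0.4,0,10,0,20],[0,0.2,0.4,0,16,0,20],[0,0.3,0.4,0,20,0,20],[0,0.3,0.4,0,20,0,20]]' 50;  python3 -c "
from h import *
st();ctrl.read_state()"; python3 -m creep '[[0,0.1,0,0,5,0,20],[0,0.3,0,0,10,0,20],[0,0.3,0,0,10,0,20]]' 50;  python3 -c "
from h import *
st()"
```

```text
clock: 22.58
tcp_pos: [0.5363, -0.0093, 0.0935]
orientation: [-1.46, 0.682, -0.684]
wrist_force: [2.0, 4.1, 7.6]
width: 0.328
t 22.57 tcp [536.32  -9.26  93.47] yaw 39.9 tilt [ 0.002  0.    -1.   ] F [2.  4.1 7.6] T [ 0.757 -0.482  0.121] w 28.03 j6 -0.83
clock: 22.95
tcp_pos: [0.5366, -0.0093, 0.0934]
orientation: [-1.41, 0.815, -0.818]
wrist_force: [2.2, 3.6, 11.3]
width: 0.323
t 22.95 tcp [536.65  -9.26  93.41] yaw 29.89 tilt [ 0.002  0.    -1.   ] F [ 2.2  3.6 11.3] T [ 0.713 -0.536  0.186] w 27.58 j6 -0.65
```

Torque is rising (0.12, then 0.19 N·m), so the foot has touched. I'll relieve the downward and sideways load, then go in small steps.

```bash
python3 -m creep '[[-0.4,-0.6,0.1,0,1,0,20],[-0.4,-0.7,0.1,0,3,0,20],[-0.4,-0.7,0.1,0,3,0,20]]' 50;  python3 -c "
from h import *
st();ctrl.read_state()"; python3 -m creep '[[0,0,0,0,2,0,20],[0,0,0,0,3,0,20],[0,0,0,0,3,0,20]]' 50;  python3 - <<'E'
from h import *
st(); s=ctrl.read_state();w=read_camera('wrist')[:,:,::-1];cv2.imwrite('pics/w19.png',w); crop('',w,250,250,380,400,5,'pics/w19a.png')
E
```

```text
clock: 23.32
tcp_pos: [0.5365, -0.009, 0.0936]
orientation: [-1.394, 0.855, -0.857]
wrist_force: [5.7, 1.5, -0.6]
width: 0.323
t 23.32 tcp [536.49  -8.97  93.62] yaw 26.93 tilt [ 0.002  0.    -1.   ] F [ 5.7  1.5 -0.6] T [ 0.523 -1.136  0.149] w 27.62 j6 -0.6
clock: 23.7
tcp_pos: [0.5366, -0.009, 0.0936]
orientation: [-1.377, 0.895, -0.897]
wrist_force: [5.5, 2.1, -1.4]
width: 0.324
t 23.7 tcp [536.57  -8.96  93.63] yaw 23.94 tilt [ 0.002  0.    -1.   ] F [ 5.5  2.1 -1.4] T [ 0.605 -1.215  0.152] w 27.64 j6 -0.55
```

View pics/w19a.png

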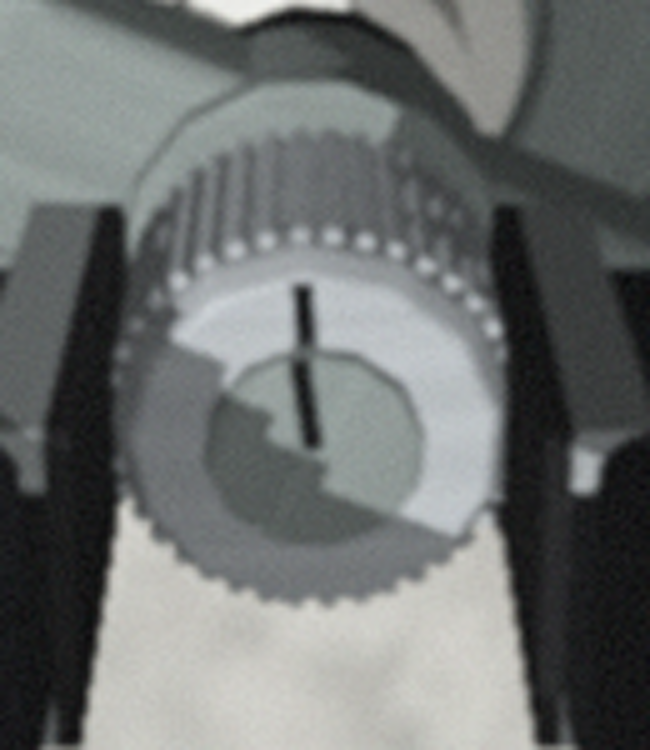

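```bash
python3 - <<'E'
from h import *
crop('',cv2.imread('pics/w18.png'),250,250,380,400,4,'pics/w18a.png')
E
python3 -m creep '[[0.1,0,0.4,0,2,0,20],[0.1,0,0.4,0,4,0,20],[0.1,0,0.4,0,4,0,20]]' 50;  python3 - <<'E'
from h import *
st(); s=ctrl.read_state();w=read_camera('wrist')[:,:,::-1];cv2.imwrite('pics/w20.png',w); crop('',w,250,250,380,400,5,'pics/w20a.png')
E
```

```text
clock: 24.12
tcp_pos: [0.5368, -0.0089, 0.0936]
orientation: [-1.353, 0.948, -0.95]
wrist_force: [4.6, 2.7, 0.3]
width: 0.328
t 24.12 tcp [536.77  -8.9   93.56] yaw 19.93 tilt [ 0.002  0.    -1.   ] F [4.6 2.7 0.3] T [ 0.5   -1.011  0.178] w 27.99 j6 -0.48
```

View pics/w18a.png

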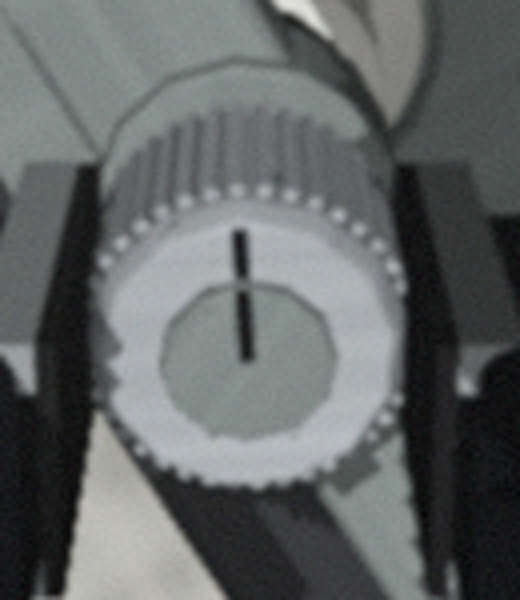

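View pics/w20a.png

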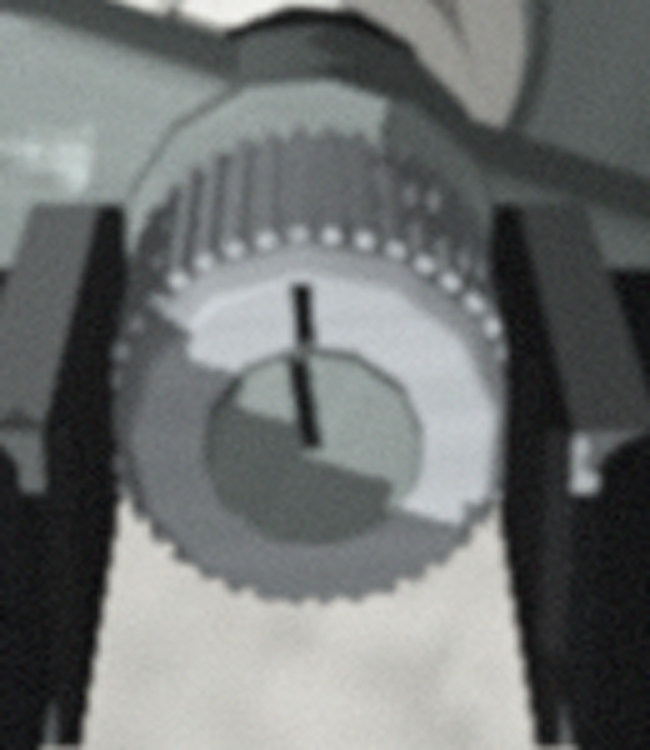

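Cap grip is holding, and the disc line lags only by the wind-up. Continuing in 4–5° steps.

```bash
python3 -m creep '[[0,0,0.2,0,2,0,20],[0,0,0.2,0,5,0,20],[0,0,0.2,0,5,0,20]]' 50 >/dev/null;  python3 -c "
from h import *
st()"; python3 -m creep '[[0,0,0.1,0,2,0,20],[0,0,0.1,0,4,0,20],[0,0,0.1,0,4,0,20]]' 50 >/dev/null
python3 - <<'E'
from h import *
st(); s=ctrl.read_state();w=read_camera('wrist')[:,:,::-1];cv2.imwrite('pics/w21.png',w); crop('',w,250,250,380,400,5,'pics/w21a.png')
E
```

```text
t 24.55 tcp [536.98  -8.83  93.61] yaw 14.92 tilt [ 0.002  0.    -1.   ] F [4.  1.5 0.3] T [ 0.487 -1.09   0.164] w 27.5 j6 -0.39
t 24.93 tcp [537.15  -8.84  93.6 ] yaw 10.94 tilt [ 0.002  0.    -1.   ] F [ 6.   2.3 -0.1] T [ 0.476 -1.067  0.196] w 27.77 j6 -0.32
```

View pics/w21a.png

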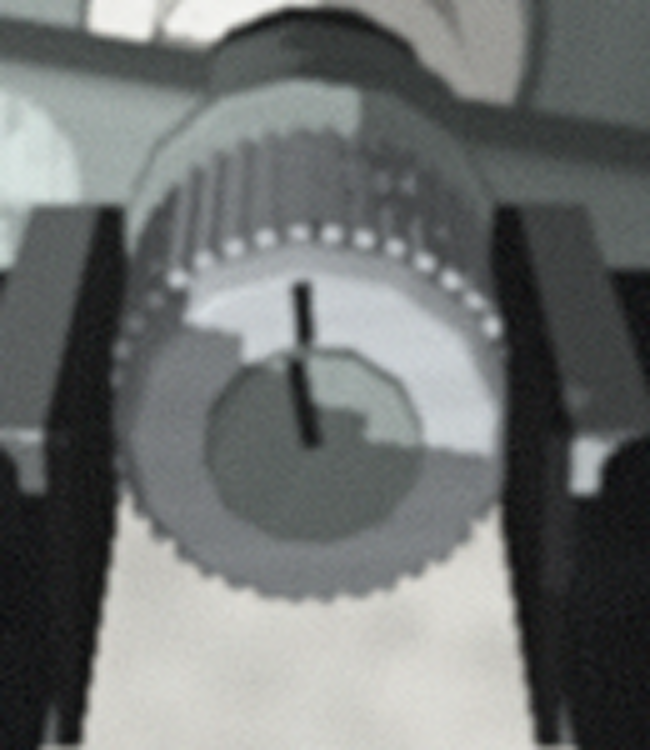

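```bash
cat >> h.py <<'E'
def lag(cap,disc,s,sc=5,o=(250,250),z=.109):
    A=[]
    for L,zz in((cap,z),(disc,z+.001)):
        P=[at_z('wrist',o[0]+(x+.5)/sc-.5,o[1]+(y+.5)/sc-.5,zz,s)[:2] for x,y in L]; d=P[0]-P[1]; A.append(np.degrees(np.arctan2(d[1],d[0])))
    print('cap',A[0].round(1),'disc',A[1].round(1),'disc-cap',(A[1]-A[0]).round(1))
E
python3 - <<'E'
from h import *
s=ctrl.read_state()
lag([(300,284),(308,345)],[(294,363),(315,446)],s)
w=cv2.imread('pics/w21.png')
for n in ('w18','w19','w20','w21'):
    w=cv2.imread(f'pics/{n}.png'); g=w[300:345,295:330].astype(float).min(2)
    cv2.imwrite(f'pics/{n}z.png',cv2.resize(w[300:345,290:335],None,fx=8,fy=8,interpolation=cv2.INTER_CUBIC))
im=np.vstack([np.hstack([cv2.imread(f'pics/{n}z.png') for n in p]) for p in(('w18','w19'),('w20','w21'))]); im=im[:,:]; cv2.imwrite('pics/cmp.png',cv2.resize(im,None,fx=.8,fy=.8))
E
```

```text
cap 107.7 disc 113.6 disc-cap 6.0
```

View pics/cmp.png

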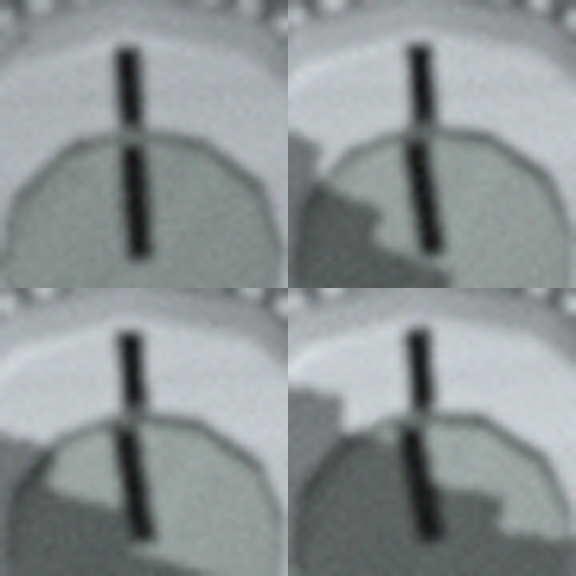

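Lag is about 6°, matching 0.2 N·m of wind-up, so there is no slip yet. Continuing.

```bash
python3 -m creep '[[-0.1,0,0.3,0,2,0,20],[-0.1,0.05,0.3,0,5,0,20],[-0.1,0.05,0.3,0,5,0,20]]' 50 >/dev/null;  python3 -c "
from h import *
st()"; python3 -m creep '[[0,0,0.2,0,2,0,20],[0,0.05,0.2,0,4,0,20],[0,0.05,0.2,0,4,0,20]]' 50 >/dev/null
python3 - <<'E'
from h import *
st(); s=ctrl.read_state();w=read_camera('wrist')[:,:,::-1];cv2.imwrite('pics/w22.png',w); crop('',w,280,290,345,350,10,'pics/w22a.png')
st()
E
```

```text
t 25.35 tcp [537.33  -8.78  93.57] yaw 5.91 tilt [ 0.002  0.    -1.   ] F [4.8 2.3 0.6] T [ 0.353 -1.043  0.188] w 27.6 j6 -0.23
t 25.73 tcp [537.49  -8.78  93.56] yaw 1.91 tilt [ 0.002  0.    -1.   ] F [5.2 2.  1. ] T [ 0.343 -1.132  0.298] w 27.72 j6 -0.16
t 25.77 tcp [537.5   -8.79  93.56] yaw 1.93 tilt [ 0.002  0.    -1.   ] F [4.7 2.4 1.8] T [ 0.314 -1.135  0.246] w 27.53 j6 -0.16
```

View pics/w22a.png

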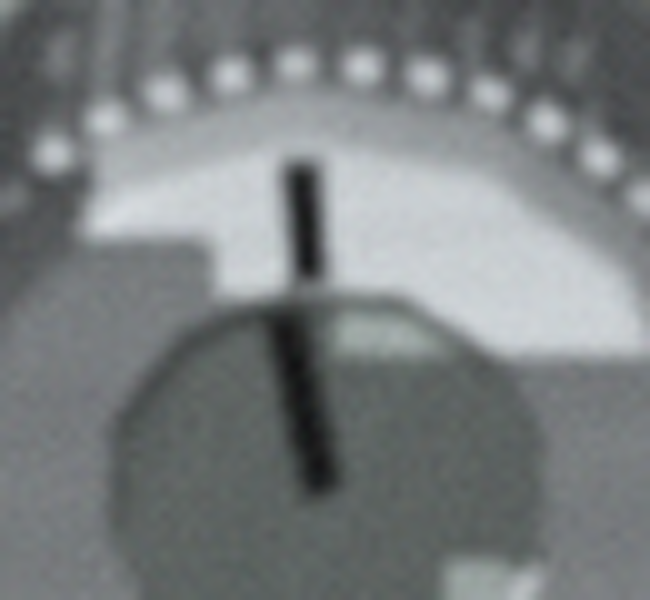

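```bash
python3 - <<'E'
from h import *
s=ctrl.read_state()
lag([(300,160),(311,278)],[(286,312),(322,490)],s,10,(280,290))
E
python3 -m creep '[[0,0,0.2,0,2,0,20],[0,0.05,0.2,0,4,0,20],[0,0.05,0.2,0,4,0,20]]' 50 >/dev/null
python3 - <<'E'
from h import *
st(); s=ctrl.read_state();w=read_camera('wrist')[:,:,::-1];cv2.imwrite('pics/w23.png',w); crop('',w,280,290,345,350,10,'pics/w23a.png')
st()
E
```

```text
cap 96.7 disc 102.1 disc-cap 5.4
t 26.15 tcp [537.66  -8.8   93.56] yaw -2.09 tilt [ 0.002  0.    -1.   ] F [5.2 1.5 1.9] T [ 0.298 -1.002  0.245] w 27.74 j6 -0.09
t 26.2 tcp [537.64  -8.8   93.53] yaw -2.07 tilt [ 0.002  0.    -1.   ] F [4.8 1.6 2.2] T [ 0.287 -1.034  0.305] w 27.92 j6 -0.09
```

View pics/w23a.png

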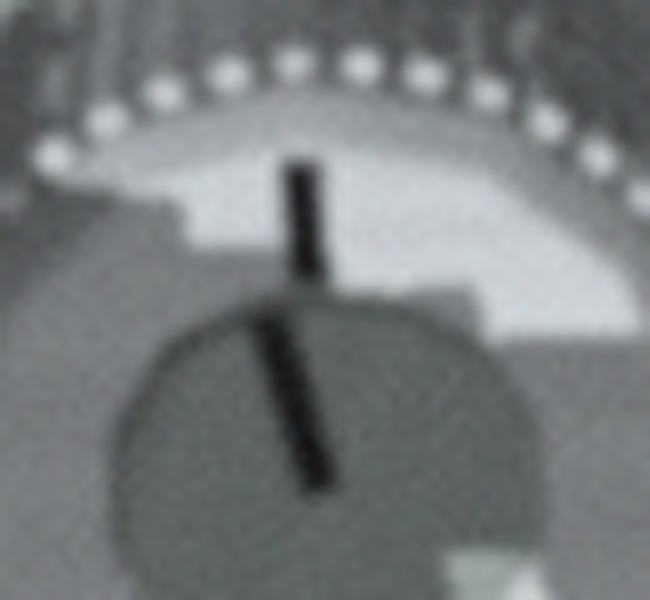

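The disc line jumped back about 4°, to (270,315), during this 4° turn, with torque near 0.28. That looks like slip starting; one short step to confirm.

```bash
python3 - <<'E'
from h import *
s=ctrl.read_state()
lag([(300,160),(311,278)],[(268,315),(321,490)],s,10,(280,290))
E
python3 -m creep '[[0,0,0.1,0,2,0,20],[0,0,0.1,0,4,0,20],[0,0,0.1,0,4,0,20]]' 50 >/dev/null
python3 - <<'E'
from h import *
st(); s=ctrl.read_state();w=read_camera('wrist')[:,:,::-1];cv2.imwrite('pics/w24.png',w); crop('',w,280,290,345,350,10,'pics/w24a.png')
st()
E
```

```text
cap 92.7 disc 103.0 disc-cap 10.3
t 26.57 tcp [537.79  -8.82  93.54] yaw -6.09 tilt [ 0.002 -0.    -1.   ] F [4.4 0.5 2. ] T [ 0.234 -1.061  0.262] w 28.08 j6 -0.02
t 26.62 tcp [537.8   -8.81  93.55] yaw -6.07 tilt [ 0.002  0.    -1.   ] F [4.4 1.6 2.2] T [ 0.246 -1.073  0.279] w 27.92 j6 -0.02
```

View pics/w24a.png

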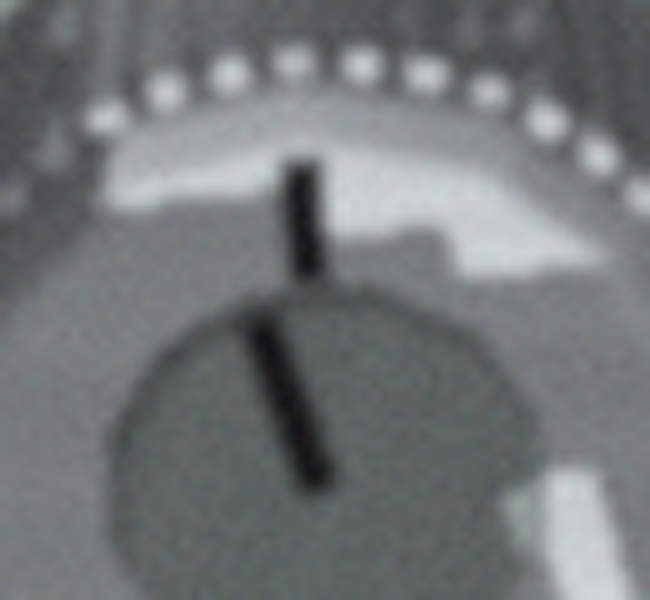

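Slip is confirmed: lag is about 13° and torque has levelled at 0.27 N·m. I'll stop winding, release and lift clear.

```bash
python3 -m creep '[[0,0,0,0,0,0,35],[0,0,0,0,0,0,50],[0,0,0,0,0,0,75],[0,-10,0,0,0,0,75],[0,-40,0,0,0,0,75],[0,-60,0,0,0,0,75],[0,-60,0,0,0,0,75],[0,-60,0,0,0,0,75]]' 50
python3 - <<'E'
from h import *
st(); s=ctrl.read_state();w=read_camera('wrist')[:,:,::-1];cv2.imwrite('pics/w25.png',w); crop('',w,220,140,400,320,4,'pics/w25a.png')
E
```

```text
clock: 27.62
tcp_pos: [0.5367, -0.0088, 0.1531]
orientation: [-1.158, 1.287, -1.286]
wrist_force: [0.7, 0.5, -0.7]
width: 0.879
t 27.62 tcp [536.67  -8.83 153.09] yaw -6.03 tilt [-0.  0. -1.] F [ 0.7  0.5 -0.7] T [-0.048 -0.004  0.   ] w 75.07 j6 -0.02
```

View pics/w25.png

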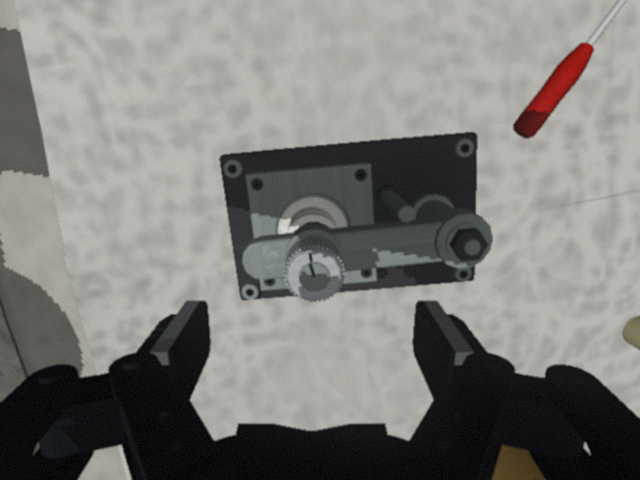

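View pics/w25a.png

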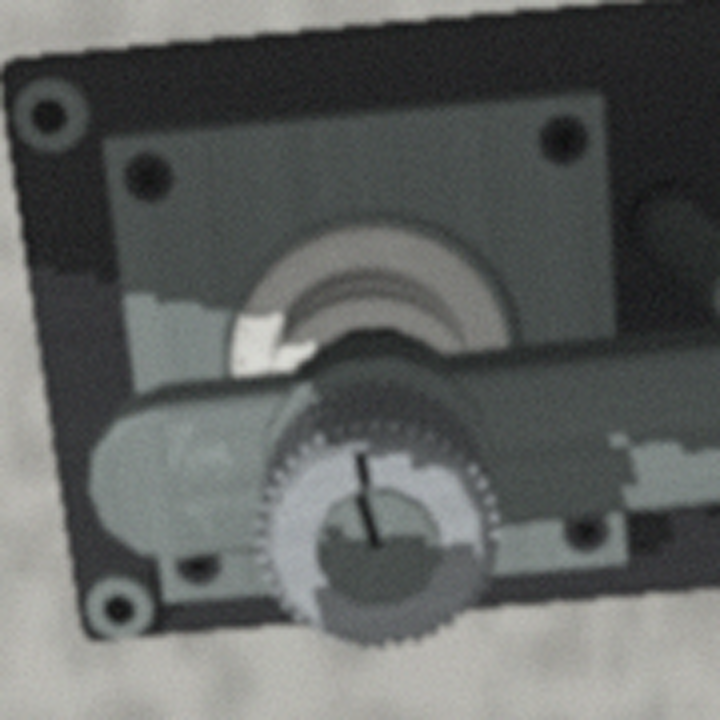

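The bush is seated under the foot, and the two lines differ only slightly. I'll check the slip angle and the strap against the pin.

Run:
```python
from h import *
s=ctrl.read_state(); w=cv2.imread('pics/w25.png')
a=cv2.resize(w[240:285,290:340],None,fx=8,fy=8,interpolation=2); b=cv2.resize(w[180:270,380:480],None,fx=4,fy=4,interpolation=2)
cv2.imwrite('pics/f.png',np.vstack([a,b]))
cv2.imwrite('pics/t25.png',read_camera('top')[:,:,::-1])
```

```text
(no output)
```

View pics/f.png

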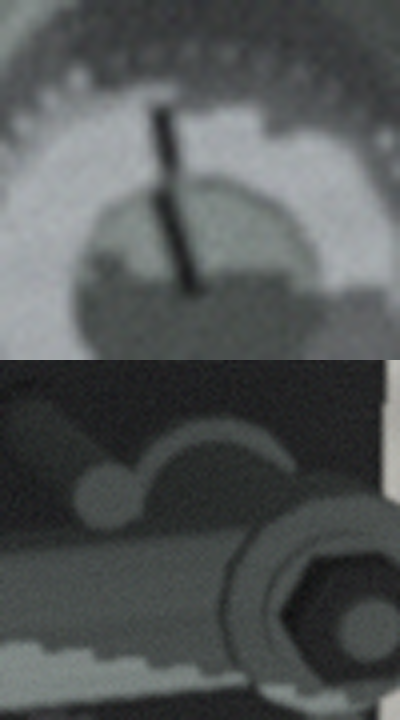

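Run:
```python
from h import *
s=ctrl.read_state()
f=lambda x,y:(380+(x+.5)/4-.5,180+(y-360+.5)/4-.5)
pin=at_z('wrist',*f(108,497),.074,s); 
e1=at_z('wrist',*f(20,550),.077,s); e2=at_z('wrist',*f(230,532),.077,s); nut=at_z('wrist',*f(368,630),.092,s)
d=(e2-e1)[:2]; d/=np.linalg.norm(d); n=np.array([-d[1],d[0]])
print(pin,e1,e2,nut,'dist pin-edge',(pin-e1)[:2]@n*1000,'edge-nut',(nut-e1)[:2]@n*1000, 'pin-nut',(pin-nut)[:2])
g=lambda x,y:(290+(x+.5)/8-.5,240+(y+.5)/8-.5)
lag([(160,108),(171,170)],[(164,195),(192,290)],s,8,(290,240),.107)
```

```text
[0.59020273 0.00560237 0.074     ] [5.76940832e-01 2.81262767e-05 7.70000000e-02] [ 6.06427211e-01 -4.52212789e-04  7.70000000e-02] [ 0.62022981 -0.0117087   0.092     ] dist pin-edge 5.789513999110122 edge-nut -11.03017641829003 pin-nut [-0.03002709  0.01731107]
cap 93.5 disc 99.4 disc-cap 6.0
```

View pics/t25.png

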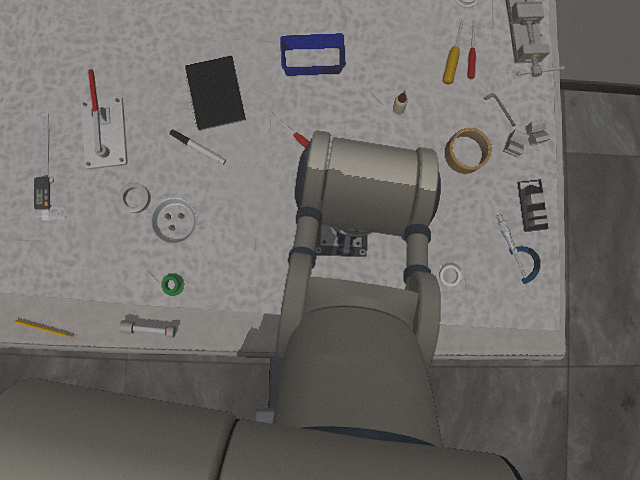

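The strap-to-pin reading is 5.8 mm against an ideal 5.0, within noise. To be sure, I'll return to the earlier viewpoint (w15, just after pressing against the stop) and compare directly.

```bash
python3 -c "
from h import *
go(536.5,-7,160,89.73)"; python3 -m creep '[[0,-7,0,0,-10,0,75],[-2,-7,0,0,-20,0,75],[-2,-7,0,0,-30,0,75],[-2,-7,0,0,-40,0,75],[-2,-7,0,0,-50,0,75],[-2,-7,0,0,-60,0,75],[-2,-7,0,0,-70,0,75],[-2,-7,0,0,-80,0,75],[-2,-7,0,0,-90,0,75],[-2,-7,0,0,-95.8,0,75],[-2,-7,0,0,-95.8,0,75],[-2,-7,0,0,-95.8,0,75]]'
python3 - <<'E'
from h import *
st(); w=read_camera('wrist')[:,:,::-1];cv2.imwrite('pics/w26.png',w)
a=cv2.imread('pics/w15.png')
cv2.imwrite('pics/cmp2.png',np.hstack([cv2.resize(i[170:365,265:360],None,fx=3.,fy=3.,interpolation=2) for i in(a,w)]))
E
```

```text
shift [-1.8 -7.3 -0.2] rot [ 5.000e-02 -9.576e+01 -6.000e-02]
clock: 29.22
tcp_pos: [0.537, -0.0069, 0.16]
orientation: [-1.571, 0.006, -0.005]
wrist_force: [-0.5, -0.4, -0.1]
width: 0.88
t 29.23 tcp [537.01  -6.88 159.99] yaw 89.63 tilt [-0.001  0.    -1.   ] F [-0.5 -0.4 -0.1] T [0.036 0.011 0.025] w 75.15 j6 -1.69
```

View pics/cmp2.png

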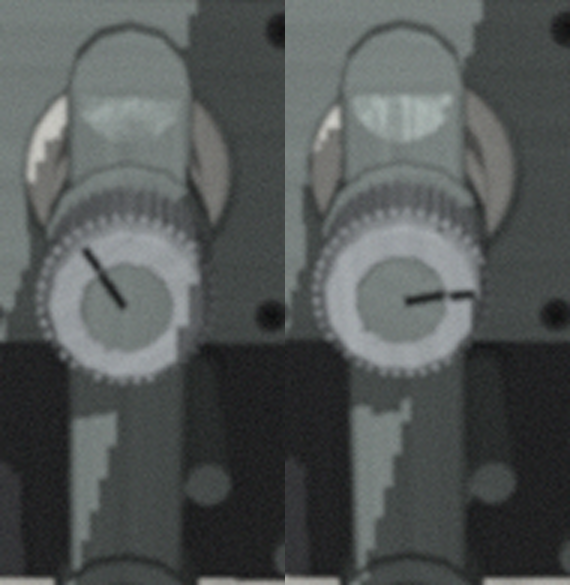

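Comparing the two views, the nose has moved about 2 mm toward −y relative to the seated bush (nose edges 70–189 before, 58–178 now). That puts the strap roughly 0.02 rad off the stop, dragged while I wound. I'll mend it properly: regrip the cap, back the screw off, press the strap to the pin through the cap, then rewind while holding it there.

```bash
python3 -c "
from h import *
go(535.7,-11.6,92.5,60)"; python3 -m creep '[[-1,20,-3,0,10,0,75],[-1,45,-4.7,0,20,0,75],[-1,67,-4.7,0,29.6,0,75],[-1,67,-4.7,0,29.6,0,50],[-1,67,-4.7,0,29.6,0,40],[-1,67,-4.7,0,29.6,0,40]]'
python3 - <<'E'
from h import *
st(); w=read_camera('wrist')[:,:,::-1];cv2.imwrite('pics/w27.png',w)
E
```

```text
shift [-1.3 67.6 -4.8] rot [-0.   29.65 -0.03]
clock: 30.02
tcp_pos: [0.5367, -0.0116, 0.0942]
orientation: [-1.532, 0.405, -0.407]
wrist_force: [-0.8, 0.3, -0.4]
width: 0.465
t 30.02 tcp [536.66 -11.64  94.23] yaw 60.29 tilt [ 0.001 -0.    -1.   ] F [-0.8  0.3 -0.4] T [-0.021 -0.007 -0.006] w 39.7 j6 -1.19
```

View pics/w27.png

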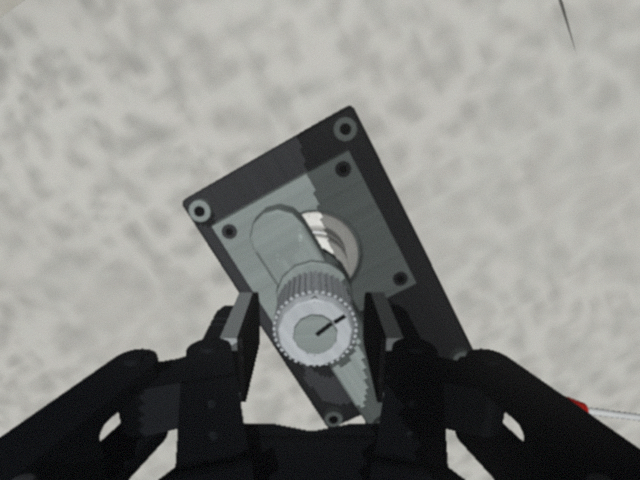

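The cap is at (316,330) with the pads centred at 311, so I'll shift about 2 mm along tool z before closing.

```bash
python3 -m creep '[[0,0.5,1,0,0,0,40],[0,0.5,2,0,0,0,34],[0,0.5,2,0,0,0,28],[0,0.5,2,0,0,0,22],[0,0.5,2,0,0,0,20]]' 20 >/dev/null; python3 -c "
from h import *
st()";python3 -m creep '[[0,-0.2,0,0,0,0,20],[0,-0.2,0,0,0,0,20]]' 50 >/dev/null; python3 -c "
from h import *
st()"
```

```text
t 30.7 tcp [537.23  -9.96  93.07] yaw 60.18 tilt [ 0. -0. -1.] F [-1.8 -1.9  5.6] T [-0.204  0.225 -0.   ] w 29.27 j6 -1.18
t 30.95 tcp [537.22  -9.93  93.24] yaw 60.18 tilt [ 0. -0. -1.] F [-1.3 -2.3  7. ] T [-0.284  0.229 -0.004] w 27.99 j6 -1.18
```

```bash
python3 -m creep '[[0,-0.5,0,0,-8,0,20],[0,-0.8,0,0,-16,0,20],[0,-1.1,0,0,-24,0,20],[0,-1.3,0,0,-32,0,20],[0,-1.5,0,0,-40,0,20],[0,-1.7,0,0,-48,0,20],[0,-2,0,0,-56,0,20],[0,-2.2,0,0,-64,0,20],[0,-2.2,0,0,-64,0,20]]' 50 >/dev/null
python3 - <<'E'
from h import *
st(); w=read_camera('wrist')[:,:,::-1];cv2.imwrite('pics/w28.png',w); crop('',w,180,180,440,400,3,'pics/w28a.png')
E
```

```text
t 32.08 tcp [536.74  -9.9   94.61] yaw 124.14 tilt [-0.001 -0.    -1.   ] F [  0.7  -2.4 -13.2] T [-0.516 -0.212 -0.032] w 27.76 j6 -2.3
```

View pics/w28a.png

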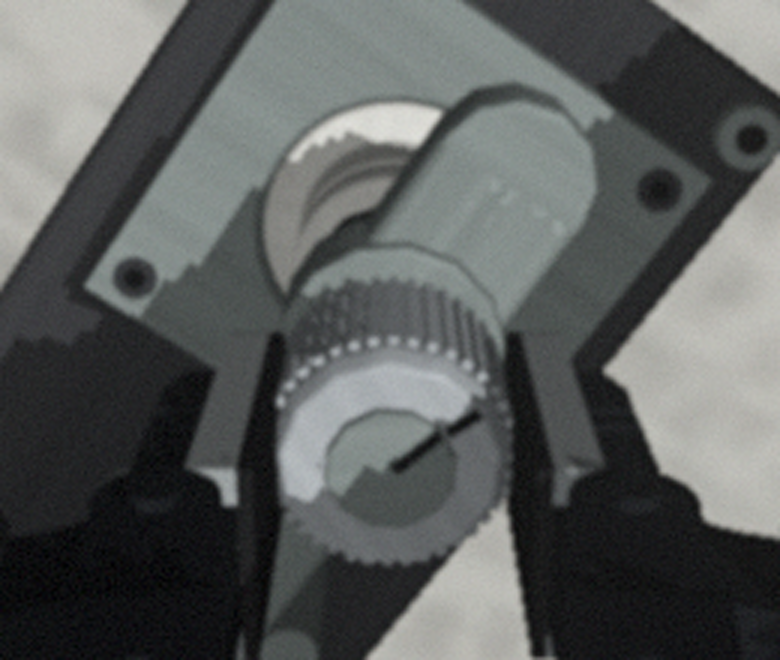

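The screw is free again (−0.03 N·m) and the bush has not moved. Now I'll push the strap toward the pin (+y) while relieving the upward pull.

```bash
python3 -m creep '[[0.3,0.6,0.4,0,0,0,20],[0.6,1.1,0.8,0,0,0,20],[0.6,1.1,0.8,0,0,0,20]]' 50 >/dev/null; python3 -c "
from h import *
st()";python3 -m creep '[[0.3,0,0.4,0,0,0,20],[0.6,0,0.8,0,0,0,20],[0.6,0,0.8,0,0,0,20]]' 50 >/dev/null; python3 -c "
from h import *
st()"
```

```text
t 32.5 tcp [537.18  -8.96  94.28] yaw 124.14 tilt [ 0. -0. -1.] F [-1.4 -5.1 -5.8] T [-0.869  0.263 -0.061] w 27.79 j6 -2.29
t 32.88 tcp [537.39  -8.37  94.29] yaw 124.16 tilt [ 0.    -0.001 -1.   ] F [-1.1 -9.  -7.2] T [-1.773  0.083 -0.018] w 27.74 j6 -2.29
```

```bash
python3 -m creep '[[0.1,0.6,0.2,0,5,0,20],[0.1,0.8,0.2,0,12,0,20],[0.1,1.0,0.2,0,20,0,20],[0.1,1.2,0.2,0,28,0,20],[0.1,1.2,0.2,0,28,0,20]]' 50 >/dev/null
python3 - <<'E'
from h import *
st(); w=read_camera('wrist')[:,:,::-1];cv2.imwrite('pics/w29.png',w); crop('',w,180,180,440,400,3,'pics/w29a.png')
E
```

```text
t 33.5 tcp [537.38  -8.2   93.46] yaw 96.03 tilt [ 0.001 -0.001 -1.   ] F [-3.  -9.6  1.4] T [-1.77   0.476  0.057] w 27.71 j6 -1.8
```

View pics/w29a.png

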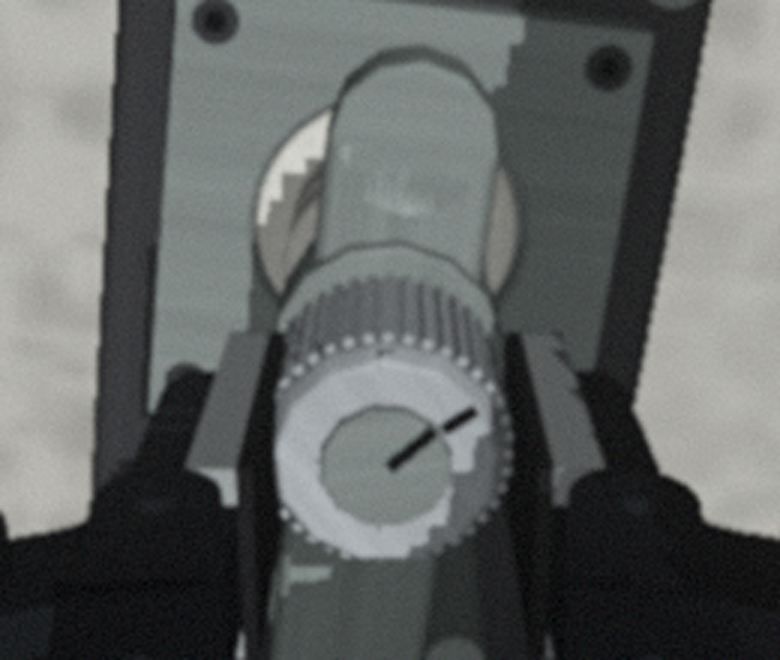

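```bash
python3 -m creep '[[-0.3,0.1,0,0,6,0,20],[-0.3,0.2,0,0,12,0,20],[-0.3,0.3,0,0,16,0,20],[-0.3,0.3,0,0,16,0,20]]' 50 >/dev/null;python3 -c "
from h import *
st()";python3 -m creep '[[0,0,0,0,5,0,20],[0,0.1,0,0,10,0,20],[0,0.1,0,0,10,0,20]]' 50 >/dev/null;python3 -c "
from h import *
st()"
```

```text
t 34.05 tcp [537.23  -8.1   93.32] yaw 80.09 tilt [ 0.001 -0.001 -1.   ] F [-3.2 -8.   4.5] T [-1.423  0.52   0.076] w 27.82 j6 -1.52
t 34.42 tcp [537.25  -8.01  93.29] yaw 70.08 tilt [ 0.001 -0.001 -1.   ] F [-2.5 -5.9  5.1] T [-1.298  0.529  0.174] w 28.02 j6 -1.35
```

```bash
python3 -m creep '[[-0.1,-0.2,0.3,0,2,0,20],[-0.1,-0.2,0.3,0,5,0,20],[-0.1,-0.2,0.3,0,5,0,20]]' 50 >/dev/null;python3 -c "
from h import *
st()";python3 -m creep '[[0,0,0,0,3,0,20],[0,0,0.1,0,5,0,20],[0,0,0.1,0,5,0,20]]' 50 >/dev/null;python3 - <<'E'
from h import *
st(); s=ctrl.read_state();w=read_camera('wrist')[:,:,::-1];cv2.imwrite('pics/w30.png',w); crop('',w,270,290,360,370,8,'pics/w30a.png');st()
E
```

```text
t 34.8 tcp [537.15  -7.83  93.32] yaw 65.11 tilt [ 0.001 -0.001 -1.   ] F [-2.5 -8.2  3.4] T [-1.555  0.456  0.11 ] w 27.71 j6 -1.26
t 35.17 tcp [537.22  -7.71  93.34] yaw 60.13 tilt [ 0.001 -0.001 -1.   ] F [-2.6 -8.2  3. ] T [-1.525  0.487  0.195] w 27.69 j6 -1.17
t 35.23 tcp [537.19  -7.7   93.33] yaw 60.16 tilt [ 0.001 -0.001 -1.   ] F [-2.1 -8.3  3. ] T [-1.452  0.458  0.206] w 27.82 j6 -1.17
```

View pics/w30a.png

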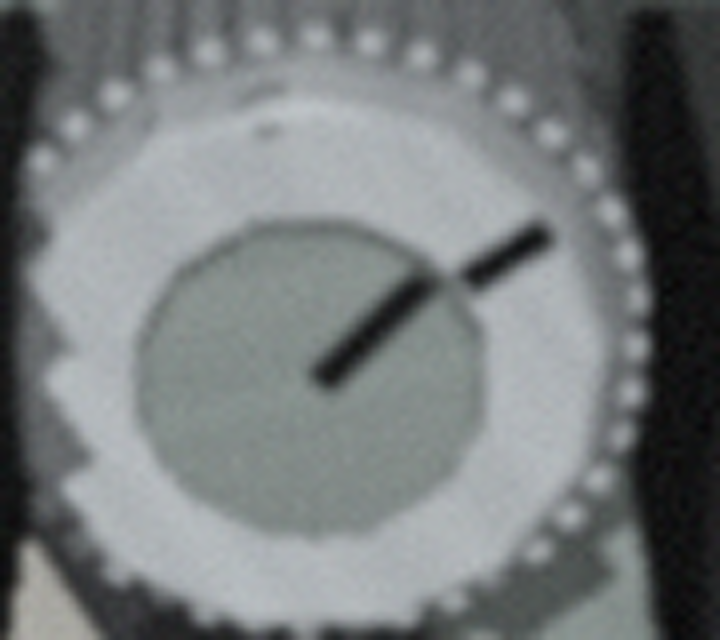

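```bash
python3 - <<'E'
from h import *
s=ctrl.read_state(); lag([(547,236),(468,282)],[(428,282),(324,379)],s,8,(270,290),.108)
E
python3 -m creep '[[0,0,0,0,3,0,20],[0,0,0.1,0,5,0,20],[0,0,0.1,0,5,0,20]]' 50 >/dev/null;python3 -c "
from h import *
st()";python3 -m creep '[[0,0,0,0,2,0,20],[0,0,0.1,0,4,0,20],[0,0,0.1,0,4,0,20]]' 50 >/dev/null;python3 - <<'E'
from h import *
st(); s=ctrl.read_state();w=read_camera('wrist')[:,:,::-1];cv2.imwrite('pics/w31.png',w); crop('',w,270,290,360,370,8,'pics/w31a.png');st()
E
```

```text
cap 93.2 disc 106.5 disc-cap 13.2
t 35.6 tcp [537.26  -7.63  93.32] yaw 55.14 tilt [ 0.001 -0.001 -1.   ] F [-2.6 -8.1  1.6] T [-1.451  0.505  0.217] w 27.5 j6 -1.09
t 35.98 tcp [537.29  -7.54  93.32] yaw 51.14 tilt [ 0.001 -0.001 -1.   ] F [-3.3 -8.2  3.7] T [-1.471  0.526  0.203] w 27.77 j6 -1.02
t 36.02 tcp [537.29  -7.52  93.3 ] yaw 51.16 tilt [ 0.001 -0.001 -1.   ] F [-1.5 -7.8  2.7] T [-1.501  0.548  0.23 ] w 27.65 j6 -1.02
```

View pics/w31a.png

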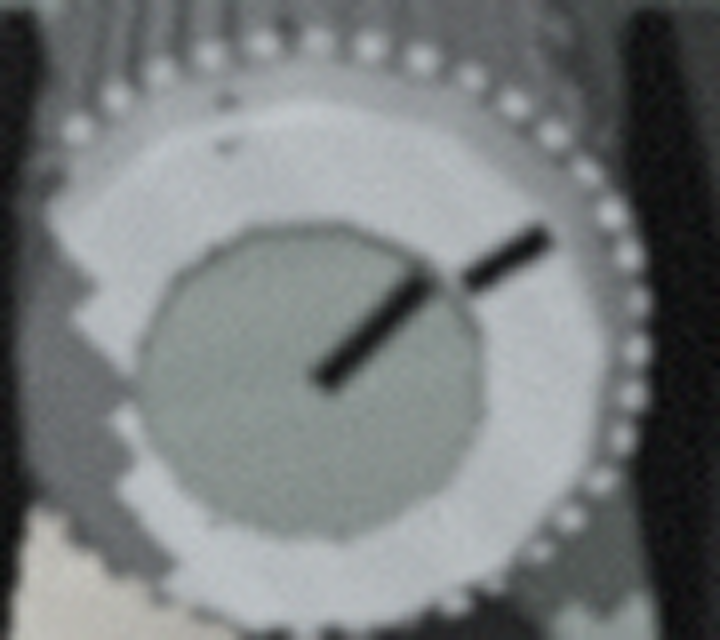

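```bash
python3 -m creep '[[0,0,0,0,2,0,20],[0,0,0.1,0,5,0,20],[0,0,0.1,0,5,0,20]]' 50 >/dev/null;python3 - <<'E'
from h import *
st(); s=ctrl.read_state();w=read_camera('wrist')[:,:,::-1];cv2.imwrite('pics/w32.png',w); crop('',w,270,290,360,370,8,'pics/w32a.png');st()
E
```

```text
t 36.4 tcp [537.36  -7.43  93.31] yaw 46.12 tilt [ 0.001 -0.001 -1.   ] F [-2.2 -8.   2.6] T [-1.448  0.539  0.229] w 28.13 j6 -0.93
t 36.45 tcp [537.37  -7.44  93.34] yaw 46.16 tilt [ 0.001 -0.001 -1.   ] F [-2.6 -8.   2.1] T [-1.461  0.519  0.204] w 27.07 j6 -0.93
```

View pics/w32a.png

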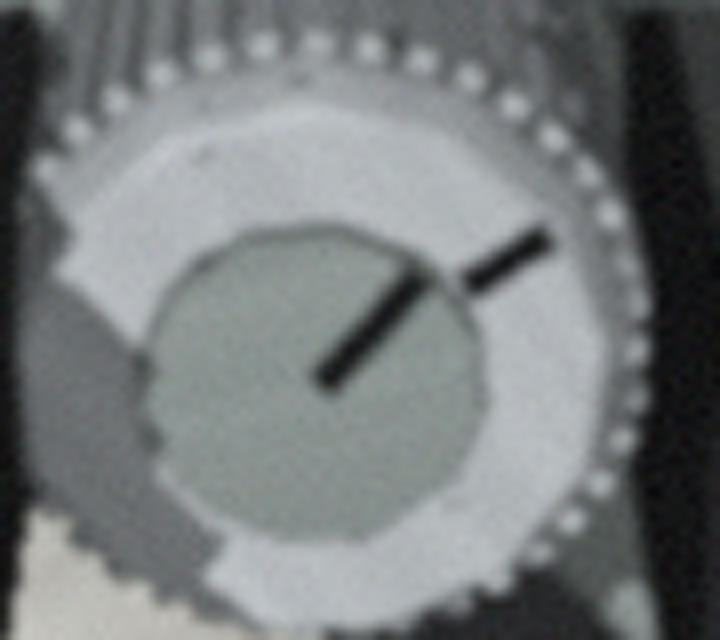

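```bash
python3 - <<'E'
from h import *
s=ctrl.read_state(); lag([(547,238),(470,285)],[(418,275),(324,382)],s,8,(270,290),.108)
E
python3 -m creep '[[0,0,0,0,2,0,20],[0,0,0,0,4,0,20],[0,0,0,0,4,0,20]]' 50 >/dev/null;python3 - <<'E'
from h import *
st(); s=ctrl.read_state();w=read_camera('wrist')[:,:,::-1];cv2.imwrite('pics/w33.png',w); crop('',w,270,290,360,370,8,'pics/w33a.png');st()
E
```

```text
cap 80.5 disc 98.1 disc-cap 17.6
t 36.83 tcp [537.41  -7.39  93.31] yaw 42.14 tilt [ 0.001 -0.001 -1.   ] F [-2.6 -7.7  2.7] T [-1.34   0.445  0.241] w 27.9 j6 -0.86
t 36.88 tcp [537.41  -7.39  93.32] yaw 42.16 tilt [ 0.001 -0.001 -1.   ] F [-1.8 -7.5  1.6] T [-1.369  0.39   0.272] w 27.81 j6 -0.86
```

View pics/w33a.png

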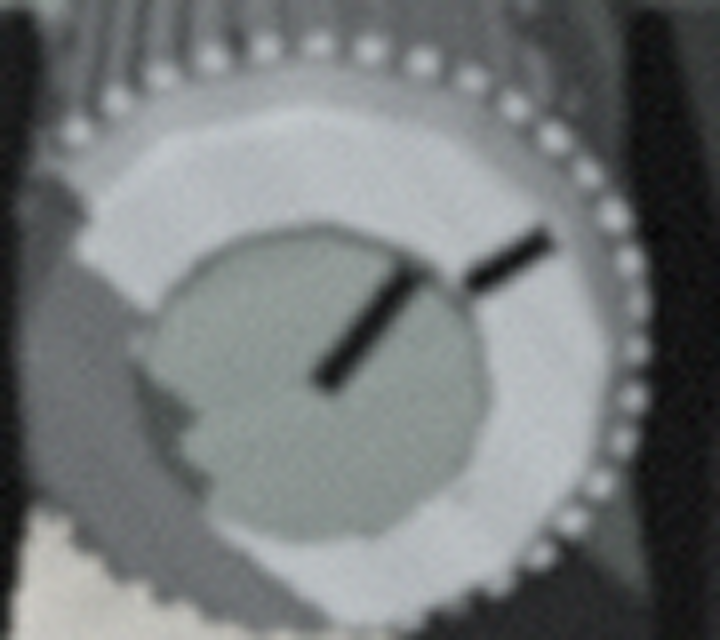

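Lag grew about 4° for a 4° turn at 0.25 N·m or more, so the clutch is slipping. Stopping and releasing, with the strap still held toward the pin until I let go.

```bash
python3 -m creep '[[0,0,0,0,0,0,35],[0,0,0,0,0,0,50],[0,0,0,0,0,0,75],[0,-10,0,0,0,0,75],[0,-40,0,0,0,0,75],[0,-67,0,0,0,0,75],[0,-67,0,0,0,0,75],[0,-67,0,0,0,0,75]]' 50 >/dev/null; python3 -c "
from h import *
st();go(536.5,-7,160,89.73)"
```

```text
t 37.88 tcp [536.94  -6.9  159.68] yaw 42.18 tilt [-0.  0. -1.] F [ 0.1 -0.4  0.4] T [ 0.035 -0.029 -0.042] w 74.63 j6 -0.86
shift [-0.2 -0.3 -0.4] rot [ -0.   -47.55  -0.  ]
```

```bash
python3 -m creep '[[0,0,0,0,-10,0,75],[0,0,0,0,-20,0,75],[0,0,0,0,-30,0,75],[0,0,0,0,-40,0,75],[0,0,-0.4,0,-47.5,0,75],[0,0,-0.4,0,-47.5,0,75],[0,0,-0.4,0,-47.5,0,75]]' >/dev/null
python3 - <<'E'
from h import *
st(); w=read_camera('wrist')[:,:,::-1];cv2.imwrite('pics/w34.png',w)
cv2.imwrite('pics/s34.png',read_camera('side')[:,:,::-1])
a=cv2.imread('pics/w15.png');b=cv2.imread('pics/w26.png')
cv2.imwrite('pics/cmp3.png',np.hstack([cv2.resize(i[170:365,270:350],None,fx=3.,fy=3.,interpolation=2) for i in(a,b,w)]))
crop('',w,270,235,345,300,8,'pics/w34a.png')
E
```

```text
t 38.75 tcp [536.57  -7.23 159.3 ] yaw 89.49 tilt [-0.001  0.    -1.   ] F [-0.  -0.2  0.4] T [ 0.001 -0.03   0.011] w 74.85 j6 -1.69
```

View pics/cmp3.png

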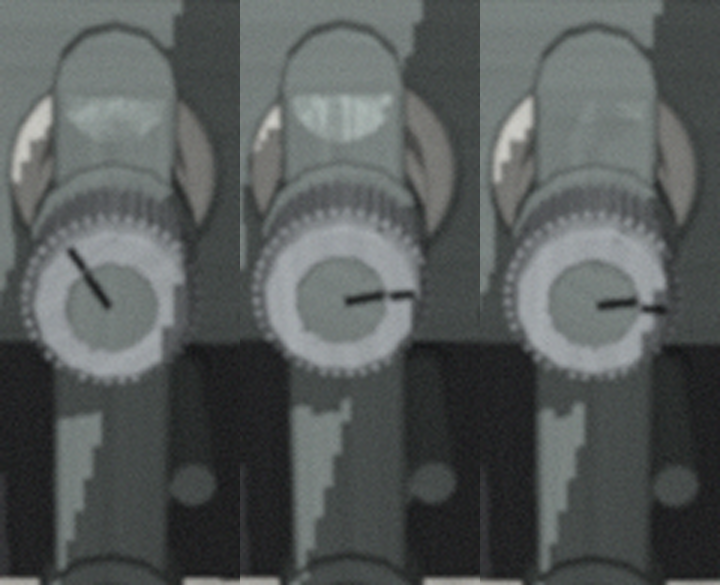

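View pics/w34a.png

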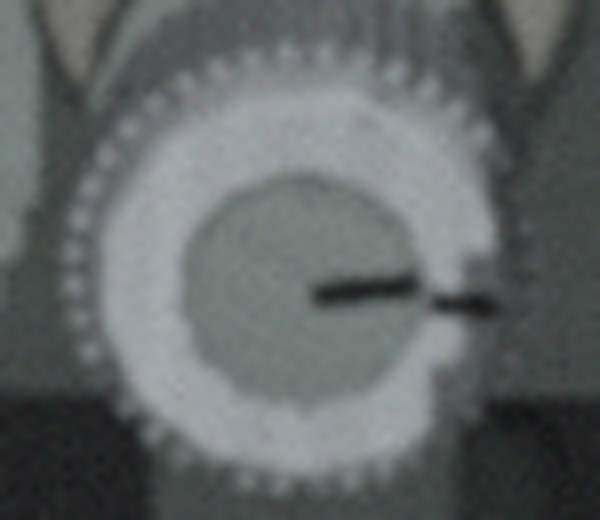

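View pics/s34.png

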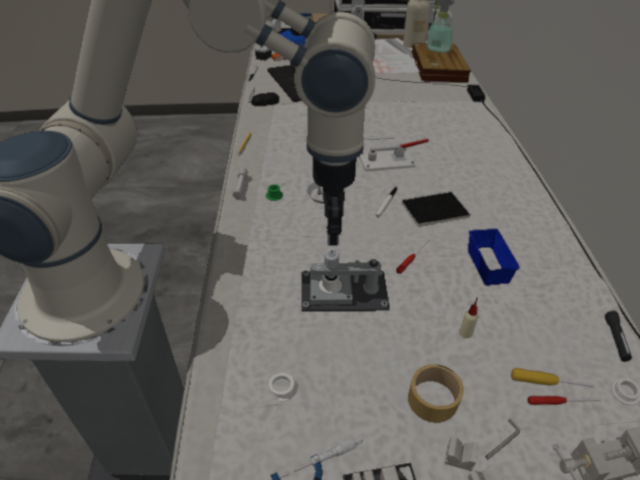

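The strap is back against the stop: nose-to-flange offset is 45 px, the same as when I pressed it against the pin, versus 33 px before the mend. The slip left between the lines is about 14°, under the 36° limit. The bush is home, and the wide bush and green lookalike have not moved.

```bash
python3 -c "
from workcell import close_job
print(close_job())"
```

```text
the job is handed in; nothing more can be done
None
```

The job is handed in at about 39 s. The tall bush is flange down in the nest and clamped, with the strap against the stop pin and the screw wound to the clutch's slip. It took two windings, because the first left the strap slightly off the pin.

- **Seating:** I set the bush down until light contact (about 2 N), at the height that matches the nest floor. The rim gap looked even all round.
- **First winding:** I pressed the strap to the pin at about 26 N, then wound to the first slip. A before/after picture showed the strap had been dragged about 0.02 rad (2 mm at the nose) off the pin.
- **Mend:** I backed the screw off, pushed the strap back to the pin through the cap at about 8 N, and rewound while holding it there. I stopped once the cap ran ahead of the screw as fast as I turned it, at 0.24–0.27 N·m.

**Last checks:**
- **Strap:** its position over the bush matches the picture taken just after it was pressed to the pin. A separate reading before the mend gave 5.8 mm from pin axis to strap edge, where contact would be 5.0; I did not repeat that one.
- **Clutch:** the angle left between the two lines is about 14°, from both windings together, against the 36° limit. At its largest, still under load, it was about 21°.
- **Bush:** it still looks home in the nest. While winding I pressed on the cap with at most about 11 N, early in the first winding, and it was about 2–4 N at each slip.
- **Other bushes:** the wide bush and the green lookalike stand where they were, and the gripper is clear of everything.

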